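Lock a sample bottle in the specimen chest

TASK

Put the amber reagent bottle upright into the open specimen chest, lowering it rather than dropping it, then shut the lid. Swing the hasp over so that it lies flat on the lid with the staple standing through its slot, then push the orange-gripped locking pin sideways through the staple loop above the hasp until the grip's shoulder meets the edge of the hasp, and leave it there. Do not disturb the other things on the worktop.

Things in the scene. Friction and masses are not known exactly. Their poses are not given: they have to be found in the camera images.
- chest: Fixed aluminium specimen chest, 100 mm (its x) by 130 mm (its y), 118 mm high without the lid, walls 5 mm, inner floor 8 mm above the worktop, so 90 x 120 mm inside. Origin: centre of its underside, on the worktop. Its +x points to the lid hinge side (roughly to the robot's right), its -x to the hasp side, its +y roughly away from the robot, z up.
- lid (a joint): Hinge of the chest's lid in rad: 0 shut, positive opened upward and towards chest +x; begins open, 1.55 to 1.8; a stiff hinge (0.22 N m) that stays where it is left and must be pressed shut, about 2 to 5 N near the free edge.
- lid_hinge (a point): Lid hinge axis (along chest y), at chest x +51 mm, y 0, height 122 mm. Fixed.
- lid_edge (a point): Middle of the lid's free edge, 102 mm from the hinge axis; moves with the lid. The lid is an 8 mm plate, 134 mm wide (y), its mid-plane in the hinge axis; shut, its top is 126 mm over the worktop. The frame's -x runs from hinge to free edge, its z is normal to the lid's outer face (up when shut).
- staple (a point): Foot of the staple, on the lid's outer face in mid-width, 65 mm from the lid hinge axis. A loop of 4 mm wire in this frame's x-z plane, standing 28 mm out of the lid, opening 16 mm wide (x), 24 mm high; a pin passes through along y. Moves with the lid: -x to the lid's free edge, y along chest y, z out of the lid's outer face.
- hasp (a joint): Hasp hinge, rad: 0 flat on the shut lid (end stop), positive swung up and out to chest -x; begins at 1.7 to 1.95. Light friction (0.05 N m): stays where left. A 4 mm steel strap, 34 mm wide (y), 92 mm long; a 30 x 10 mm slot 27 to 57 mm from its hinge goes over the staple; beyond it a solid end with a yellow strip.
- hasp_hinge (a point): Hasp hinge axis (along chest y), at chest x -56 mm, y 0, height 128 mm (2 mm above the shut lid's top). Fixed.
- hasp_end (a point): Middle of the hasp's free end, 90.5 mm from its hinge axis; moves with the hasp.
- pin: Loose locking pin, 40 g: orange grip 34 mm long, 16 x 16 mm, with black rings; steel shaft 7 mm thick, 46 mm long, last 8 mm tapered. Origin: middle of the grip on the pin's axis; +x along the shaft to the tip. Begins lying level, axis 8 mm up, tip roughly towards the robot. On the lid it lies level with the shaft just over the closed hasp, either way round.
- pin_tip (a point): Tip of the pin's shaft, 63 mm from the pin's origin along its +x.
- pin_shoulder (a point): Front face of the grip where the shaft begins, 17 mm from the pin's origin along its +x. Home, it meets the hasp's side edge, 17 mm from the middle of the staple.
- sample_bottle: Loose amber reagent bottle with an amber glass stopper that does not come off: 52 mm in diameter, 97 mm high, about 0.13 kg. The stopper, 26 to 30 mm wide, takes up heights 77 to 97 mm and is the place to grasp from above. Origin: centre of its underside.
- white_bottle: Bystander: white plastic bottle with screw cap, 52 mm in diameter, 100 mm high; origin under its centre.
- clear_bottle: Bystander: clear reagent bottle with glass stopper, 46 mm in diameter, 89 mm high; origin under its centre.
- tape: Bystander: roll of tan tape lying flat, 72 mm in diameter, 18 mm high; origin under its centre.
- dish: Bystander: glass Petri dish, 95 mm in diameter, 16 mm high; origin under its centre.
Mind the look-alikes: they are no part of the job. What is shaped like the sample_bottle but red is not meant.

How it is judged:
By the outcome, as a careful person would: the job done as asked, in the order asked, and still so for the second after the job is handed in, with the robot touching nothing.
It also fails if it takes over 72 s, if anything falls off the work surface, if the arm or the gripper's body presses on something with over 40 N, if the wrist force passes 120 N, or if a joint passes its speed limit or range.

ROBOT

A 6-joint arm with a two-finger parallel gripper is mounted at the origin on a cart in front of the work surface, level with it; the furniture and walls round the work are solid. World frame = base frame: x ahead of the robot, y to its left, z up, the work surface at z = 0. Lengths are in m, angles in rad, forces in N, time in s.
With the tool pointing down it reaches from about 0.375 to 0.975 m from the base axis. Payload 3.8 kg.
Tool frame: the origin (TCP) lies on the mounting face of the last link; the fingertips stand 173 mm ahead of it and the grasp point (between the pads) lies 155 mm ahead of it; z points along the fingers, y is the line along which they close (so a half turn about z gives the same grasp; the last joint's range is limited). The gripper opens to 85 mm and grips with 20 to 120 N. Pads are 22 mm wide; open, the fingers measure 114 mm over their backs; the gripper's body (76 mm by 85 mm) begins 54 mm behind the grasp point. The pads swing forward as they close: fully open they stand 13 mm farther back than shut.
Start: joints at [1.24, 0.264, 1.604, -0, 1.274, -0.037], TCP at [0.195, 0.646, 0.405] pointing down, gripper open.
Joint ranges: [-2.63, 2.63], [-0.94, 2.18], [0.31, 2.57], [-1.31, 4.45], [0, 2.66], [-2.55, 2.55]. Speed limits (rad/s): [2.57, 2.57, 3.14, 3.14, 3.14, 3.14].

INTERFACE

Orientations are given as a rotation vector (axis times angle).
In Python, from workcell import bot gives the robot as it stands.
- The arm moves only by the tool drive_tool, never from a script. Its argument "increments" is a list of rows, each an object with "delta_pos": the shift along the tool's x, y, z in mm, a list of three; "turn": the turn about the tool's z in rad; "jaw": the opening, from -1 (shut) to 1 (fully open). A call has 1 to 8 rows; each row shifts and turns the commanded pose from where the row before left it, along the tool's axes as they then stand; what a row does not reach is not made up. A row lasts 1/12 s, in which the tool goes at most 41.7 mm and 7.16 degrees, less where a joint would pass 70% of its speed; a pose out of reach is approached as far as the arm can. A call is refused whole if a number of a shift passes 41.7 or a number of a turn 0.125, either way. A call with a gripper value outside its range is refused whole. The fingers move at their own pace and stop on an object; "grip_force" is the grip in N (left out, the last holds). Time passes only in rows, so rows that do not move let the fingers close. It gives the time, the measured TCP pose, the force, the opening and the grip force at its end, in the units of the state.
- bot.read_state(): the state, without advancing time (a new reading comes with each control period).
- bot.read_camera(name): name is "scene" or "top" or "wrist"; returns a dict with "pixels" (480x640x3 uint8, red, green, blue), "fovy" (degrees; the focal length in pixels is half the picture's height over the tangent of half this angle, whatever the lens; pixels are square), "cx", "cy" (the principal point, pixels), "camera_from_world" (4x4, takes a point from world to camera coordinates); the wrist camera has in their place "hand_eye" (4x4, takes a point from camera to tool coordinates, whose origin is the TCP and whose axes are the flange's). Camera axes: x right, y down, z forward; pixel columns grow to the right and rows downward; lengths in m; the calibration is good to about 2 mm. A picture is of the moment at which its call begins: read the wrist's pose just before it. There is no depth.
- bot.finish_job(): hands the job in; it is judged then, once.
The state is a dict: "time": time; "q": joint angles; "joint_vel": joint speeds; "joint_torque": joint torques, N m; "tool_pos": TCP position; "tcp_rot": TCP orientation; "wrist_force": force on the tool from outside, world axes, zero at the start; "torque": the same for the moment, N m; "width": opening from 0.0 (shut) to 1.0 (fully open); "grip_force": force on a finger pad.
Only numpy, scipy, OpenCV 4.12 (cv2) and the standard library are available. Lean on these libraries where they do the work, as an engineer would, in place of code of your own. Each camera call takes 0.05 s, during which the arm holds its last target. There are 200 camera calls.

## Working session

There is one attempt and no reset: what is moved stays moved. The work goes in short steps, Python scripts to look and compute and a tool call to move; the robot and the scene stay as the last step left them, time stands still between calls to the robot, and variables do not carry over. Pictures are saved under pics/ and viewed, at most 10 in all, crops included, and the job is handed in when it is done.

Besides the shell and the picture viewer there is one more tool, called after ">>>" in YAML: its name, and indented under it one key for each argument. drive_tool: Moves the arm, as the interface text tells. Its arguments: {"type":"object","properties":{"increments":{"type":"array"},"grip_force":{"type":"number"}},"required":["increments"]}

```bash
mkdir -p pics; ls; cat > h.py <<'E'
import numpy as np, cv2
from scipy.spatial.transform import Rotation as R
from workcell import bot
def cam(name):
    s=bot.read_state(); c=bot.read_camera(name); im=c["pixels"]; 
    f=240/np.tan(np.radians(c["fovy"])/2)
    if name=="wrist":
        T=np.eye(4);T[:3,:3]=R.from_rotvec(s["tcp_rot"]).as_matrix();T[:3,3]=s["tool_pos"]
        W=T@np.array(c["hand_eye"])
    else: W=np.linalg.inv(np.array(c["camera_from_world"]))
    return dict(im=np.array(im),f=f,cx=c["cx"],cy=c["cy"],W=W)
def ray(c,u,v):
    d=c["W"][:3,:3]@np.array([(u-c["cx"])/c["f"],(v-c["cy"])/c["f"],1.]); return c["W"][:3,3],d/np.linalg.norm(d)
def onz(c,u,v,z):
    o,d=ray(c,u,v); return o+d*(z-o[2])/d[2]
def two(c1,p1,c2,p2):
    o1,d1=ray(c1,*p1);o2,d2=ray(c2,*p2)
    t=np.linalg.lstsq(np.c_[d1,-d2],o2-o1,rcond=None)[0]
    a=o1+t[0]*d1;b=o2+t[1]*d2; return (a+b)/2,np.linalg.norm(a-b)
def proj(c,P):
    p=np.linalg.inv(c["W"])@np.r_[P,1]; return c["f"]*p[0]/p[2]+c["cx"],c["f"]*p[1]/p[2]+c["cy"]
def blobs(c,lo,hi,amin=60):
    hsv=cv2.cvtColor(c["im"],cv2.COLOR_RGB2HSV); m=cv2.inRange(hsv,np.array(lo),np.array(hi))
    n,l,st,ce=cv2.connectedComponentsWithStats(m)
    return [(st[i].tolist(),ce[i].round(1).tolist()) for i in range(1,n) if st[i][4]>=amin]
def save(c,n,crop=None,k=1):
    im=c["im"]
    if crop: x0,y0,x1,y1=crop; im=im[y0:y1,x0:x1]
    im=cv2.resize(im,None,fx=k,fy=k,interpolation=cv2.INTER_CUBIC); cv2.imwrite("pics/"+n,im[:,:,::-1])
E
python3 - <<'E'
from h import *
import pickle
for n in("scene","top"):
    c=cam(n);save(c,n+"0.png");pickle.dump(c,open(n+"0.pkl","wb"));print(n,c["W"][:3].round(3).tolist(),c["f"],c["cx"],c["cy"])
print(bot.read_state())
E
```

```text
pics
scene [[0.61, -0.598, 0.52, -0.224], [-0.792, -0.473, 0.386, -0.404], [0.016, -0.647, -0.762, 1.108]] 504.353137974317 324.9387026278088 241.86984525339614
top [[0.003, -0.985, 0.171, 0.202], [-1.0, -0.004, -0.01, 0.122], [0.01, -0.171, -0.985, 1.541]] 571.0209603426491 327.1820562345936 237.63781530506384
{'time': 0.1, 'q': array([ 1.24010351e+00,  2.64679447e-01,  1.60525084e+00,  1.07200301e-05,
        1.27372430e+00, -3.68993437e-02]), 'joint_vel': array([-2.67209273e-04,  6.89606591e-07, -4.42471636e-03,  9.04468519e-04,
       -8.18274500e-04, -3.44937196e-04]), 'joint_torque': array([ 7.59827026e-05, -5.16708863e+01, -3.68590844e+01, -1.27145081e-04,
        6.33326999e-03, -3.90011428e-05]), 'tool_pos': array([0.1953667 , 0.64577794, 0.40347783]), 'tcp_rot': array([-0.4597798 , -3.10737283,  0.00318099]), 'wrist_force': array([0.12139747, 0.20716939, 0.07277685]), 'torque': array([ 0.00974178, -0.05413622,  0.00822859]), 'grip_force': 0.0, 'width': 0.9995194920009703}
```

View pics/scene0.png

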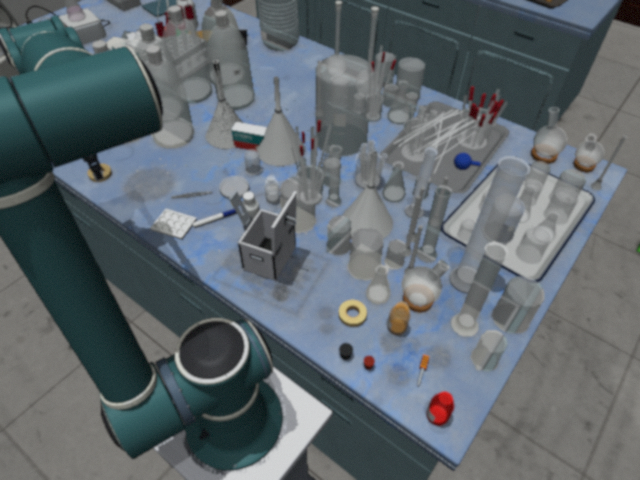

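View pics/top0.png

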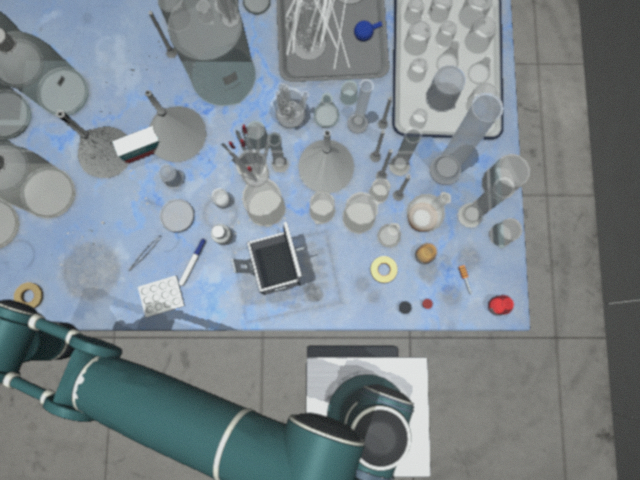

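The scene view shows the amber bottle (399,318), the red look-alike lying down (440,408), the orange pin (424,362) and the chest (270,240). In the top view they are at (427,253), (501,305), (463,270) and (275,262). The bottle candidates are amber at (427,253) and red at (501,305). The amber one fits the description because it is upright and amber, and I'll confirm that in a crop.

```bash
python3 - <<'E'
from h import *
import pickle
t=pickle.load(open("top0.pkl","rb"));s=pickle.load(open("scene0.pkl","rb"))
a=cv2.resize(t["im"][215:320,225:345],(480,420),interpolation=cv2.INTER_CUBIC)
b=cv2.resize(t["im"][215:320,390:515],(320,268),interpolation=cv2.INTER_CUBIC)
d=cv2.resize(s["im"][185:285,225:315],(288,320),interpolation=cv2.INTER_CUBIC)
im=np.zeros((600,800,3),np.uint8); im[:420,:480]=a; im[:268,480:]=b; im[270:590,490:778]=d
cv2.imwrite("pics/comp.png",im[:,:,::-1])
for c,n in((t,"top"),(s,"scene")):
    print(n,"orange",blobs(c,(5,120,90),(22,255,255),15));print("red",blobs(c,(0,200,100),(3,255,255),15))
print(proj(t,[.5,.2,0]),onz(t,427,253,.09),onz(t,463,270,.008),onz(t,275,262,.118))
E
```

```text
top orange [([460, 266, 7, 12, 49], [463.0, 271.4])]
red []
scene orange [([532, 149, 24, 12, 50], [542.7, 156.1]), ([575, 161, 19, 9, 34], [583.9, 166.2]), ([393, 297, 38, 20, 206], [407.1, 307.7]), ([391, 317, 15, 16, 183], [398.0, 324.6]), ([421, 355, 8, 14, 74], [424.3, 361.5])]
red [([431, 393, 21, 31, 439], [441.1, 407.2])]
(np.float64(293.0867917659764), np.float64(226.43510967351986)) [ 0.41463998 -0.14960812  0.09      ] [ 0.3805949  -0.26122616  0.008     ] [0.38616079 0.23817309 0.118     ]
```

View pics/comp.png

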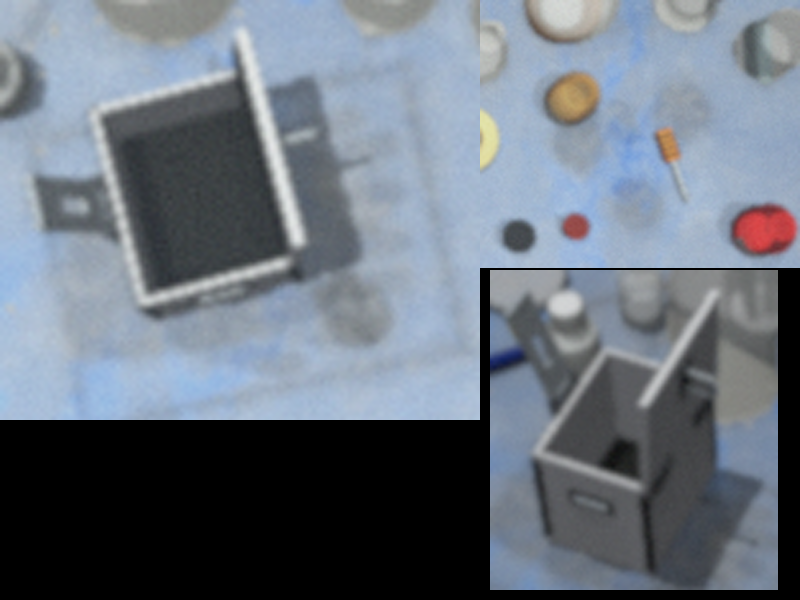

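The amber bottle is confirmed: upright, stopper up, at top px (427,253). The red one is the lying decoy. The chest's hasp side faces left (+y world) and its lid stands open. I'm moving above the bottle now.

>>> drive_tool:
  increments:
    - {"delta_pos": [-31, -22, -8], "turn": 0, "jaw": 1}
    - {"delta_pos": [-31, -22, -8], "turn": 0, "jaw": 1}
    - {"delta_pos": [-31, -22, -8], "turn": 0, "jaw": 1}
    - {"delta_pos": [-31, -22, -8], "turn": 0, "jaw": 1}
    - {"delta_pos": [-31, -22, -8], "turn": 0, "jaw": 1}
    - {"delta_pos": [-31, -22, -8], "turn": 0, "jaw": 1}
    - {"delta_pos": [-31, -22, -8], "turn": 0, "jaw": 1}
    - {"delta_pos": [-31, -22, -8], "turn": 0, "jaw": 1}

```text
time: 0.77
tool_pos: [0.3825, 0.4041, 0.4686]
tcp_rot: [-0.459, -3.107, 0.001]
wrist_force: [1.0, 0.7, 0.0]
width: 1.002
grip_force: 0.0
```

>>> drive_tool:
  increments:
    - {"delta_pos": [-12, -35, 0], "turn": 0, "jaw": 1}
    - {"delta_pos": [-12, -35, 0], "turn": 0, "jaw": 1}
    - {"delta_pos": [-12, -35, 0], "turn": 0, "jaw": 1}
    - {"delta_pos": [-12, -35, 0], "turn": 0, "jaw": 1}
    - {"delta_pos": [-12, -35, 0], "turn": 0, "jaw": 1}
    - {"delta_pos": [-12, -35, 0], "turn": 0, "jaw": 1}
    - {"delta_pos": [-12, -35, 0], "turn": 0, "jaw": 1}

```text
time: 1.35
tool_pos: [0.3907, 0.1453, 0.4683]
tcp_rot: [-0.459, -3.108, 0.0]
wrist_force: [1.3, -1.2, -0.2]
width: 0.999
grip_force: 0.0
```

>>> drive_tool:
  increments:
    - {"delta_pos": [-12, -35, 0], "turn": 0, "jaw": 0.5}
    - {"delta_pos": [-12, -35, 0], "turn": 0, "jaw": 0.5}
    - {"delta_pos": [-12, -35, 0], "turn": 0, "jaw": 0.5}
    - {"delta_pos": [-12, -35, 0], "turn": 0, "jaw": 0.5}
    - {"delta_pos": [-12, -35, 0], "turn": 0, "jaw": 0.5}
    - {"delta_pos": [-12, -35, 0], "turn": 0, "jaw": 0.5}
    - {"delta_pos": [-12, -35, 0], "turn": 0, "jaw": 0.5}
    - {"delta_pos": [0, 0, 0], "turn": 0, "jaw": 0.5}

```text
time: 2.02
tool_pos: [0.4003, -0.1169, 0.4684]
tcp_rot: [-0.47, -3.106, 0.005]
wrist_force: [0.6, -0.0, -0.5]
width: 0.752
grip_force: 0.0
```

```bash
python3 - <<'E'
from h import *
import pickle
t=pickle.load(open("top0.pkl","rb"));s=pickle.load(open("scene0.pkl","rb"))
P=[onz(t,*p,.118)[:2] for p in((260.75,291.25),(248.75,241.75),(300,279.5))];print("chest near-left, far-left, near-right",P)
yd=P[1]-P[0];xd=P[2]-P[0];print(np.hypot(*yd),np.hypot(*xd),np.degrees(np.arctan2(yd[1],yd[0])),np.degrees(np.arctan2(xd[1],xd[0])))
y=yd/np.hypot(*yd);x=np.array([y[1],-y[0]]);print("chest origin",(P[0]+P[1])/2+.05*x)
q=bot.read_state();print(q["tool_pos"],q["tcp_rot"],q["q"].round(2),q["time"])
c=cam("wrist");save(c,"w1.png");pickle.dump(c,open("w1.pkl","wb"))
print(blobs(c,(5,110,70),(22,255,255),60)); print(c["W"][:3,3], proj(c,[.415,-.15,.097]))
E
```

```text
chest near-left, far-left, near-right [array([0.31278681, 0.27222525]), array([0.43734728, 0.30525219]), array([0.34240683, 0.17503197])]
0.12886462014871614 0.10160649729809117 14.850142084457003 -73.05120189922529
chest origin [0.38788163 0.24040875]
[ 0.40032631 -0.11692486  0.46835506] [-0.47007304 -3.10603191  0.0053197 ] [-0.34 -0.28  2.03 -0.    1.39 -1.61] 2.0167
[([363, 125, 42, 40, 267], [386.7, 145.4]), ([379, 166, 15, 13, 70], [386.2, 172.5]), ([167, 182, 32, 34, 493], [182.4, 198.9]), ([263, 193, 49, 60, 2243], [286.8, 222.7]), ([288, 264, 64, 17, 320], [320.2, 269.6])]
[ 0.32116695 -0.09321801  0.43794467] (np.float64(288.7894722443317), np.float64(226.63704264546726))
```

View pics/w1.png

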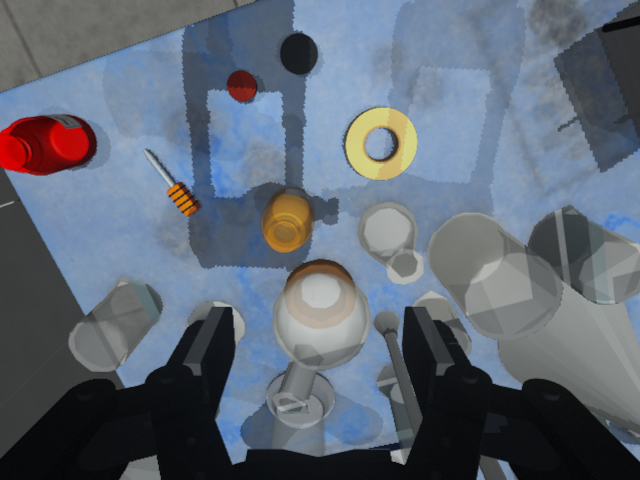

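The wrist view shows the amber bottle with its stopper at (288,236), the flask behind it at (320,300), its neck top near (288,395), and the pin with grip at (183,199) and tip at (148,152).

```bash
python3 - <<'E'
from h import *
import pickle
c=pickle.load(open("w1.pkl","rb"));t=pickle.load(open("top0.pkl","rb"))
print("stopper",onz(c,288,237,.095),"top:",onz(t,427,253,.095))
for z in(0,.05,.1,.15): print(z,onz(c,320,290,z),"flask top cam",onz(t,425,213,z))
print("neck",[onz(c,288,395,z)[:2] for z in(.1,.15,.2)])
for k,p in(("pin grip",(182.4,198.9)),("tip",(148,152))): print(k,onz(c,*p,.008))
s=bot.read_state();M=R.from_rotvec(s["tcp_rot"]).as_matrix();print(M.round(3),M.T@(onz(c,288,237,.095)+[0,0,.150]-s["tool_pos"]))
E
```

```text
stopper [ 0.42441514 -0.15404062  0.095     ] top: [ 0.41390796 -0.14867314  0.095     ]
0 [ 0.52658012 -0.15590612  0.        ] flask top cam [ 0.53950419 -0.16394649  0.        ]
0.05 [ 0.50312816 -0.14874903  0.05      ] flask top cam [ 0.52855954 -0.15467757  0.05      ]
0.1 [ 0.47967621 -0.14159195  0.1       ] flask top cam [ 0.5176149  -0.14540864  0.1       ]
0.15 [ 0.45622425 -0.13443487  0.15      ] flask top cam [ 0.50667025 -0.13613972  0.15      ]
neck [array([ 0.580844  , -0.20624247]), array([ 0.54242395, -0.18952014]), array([ 0.50400389, -0.17279781])]
pin grip [ 0.37625611 -0.26389477  0.008     ]
tip [ 0.3198726  -0.27816465  0.008     ]
[[-0.955  0.296 -0.001]
 [ 0.296  0.955 -0.   ]
 [ 0.001 -0.001 -1.   ]] [-0.03479898 -0.03032527  0.22319635]
```

>>> drive_tool:
  increments:
    - {"delta_pos": [-8, -8, 30], "turn": 0, "jaw": 0.5}
    - {"delta_pos": [-8, -8, 30], "turn": 0, "jaw": 0.5}
    - {"delta_pos": [-8, -7, 30], "turn": 0, "jaw": 0.5}
    - {"delta_pos": [-8, -7, 30], "turn": 0, "jaw": 0.5}
    - {"delta_pos": [0, 0, 0], "turn": 0, "jaw": 0.5}

```text
time: 2.48
tool_pos: [0.4208, -0.1486, 0.3422]
tcp_rot: [-0.458, -3.097, -0.004]
wrist_force: [-1.3, 0.3, -0.7]
width: 0.752
grip_force: 0.0
```

```bash
python3 - <<'E'
from h import *
c=cam("wrist");save(c,"w2.png");print(blobs(c,(5,110,70),(22,255,255),100))
s=bot.read_state();print(s["tool_pos"]);print("pred",proj(c,[.421,-.153,.097]))
E
```

```text
[([414, 84, 56, 72, 652], [439.0, 119.1]), ([133, 181, 25, 19, 186], [143.9, 189.2]), ([138, 188, 25, 19, 205], [149.7, 196.7]), ([144, 195, 25, 20, 197], [155.7, 204.5]), ([271, 196, 72, 92, 5067], [305.9, 242.1]), ([150, 203, 24, 20, 189], [161.6, 212.2]), ([157, 210, 24, 19, 197], [168.4, 219.7]), ([299, 296, 93, 35, 1045], [342.4, 307.7])]
[ 0.42137679 -0.14857479  0.34511037]
pred (np.float64(311.324228083422), np.float64(260.4206954488857))
```

View pics/w2.png

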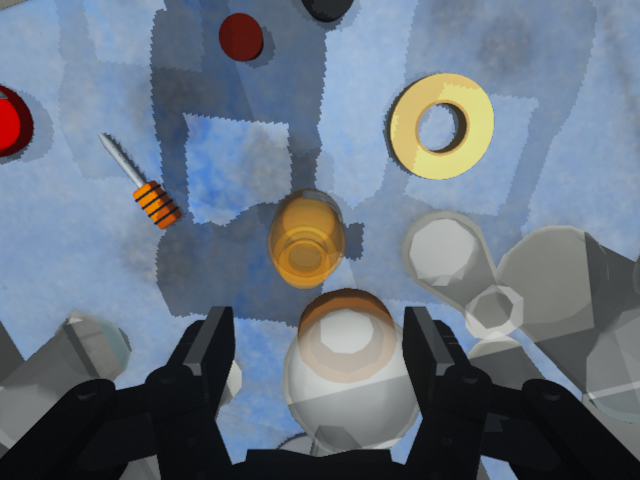

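The stopper top is centred at (304,256), about 3 mm from the prediction. Now descending and gripping.

>>> drive_tool:
  increments:
    - {"delta_pos": [0, -4, 30], "turn": 0, "jaw": 0.5}
    - {"delta_pos": [0, -4, 30], "turn": 0, "jaw": 0.5}
    - {"delta_pos": [0, 0, 25], "turn": 0, "jaw": 0.5}
    - {"delta_pos": [0, 0, 17], "turn": 0, "jaw": 0.5}
    - {"delta_pos": [0, 0, 0], "turn": 0, "jaw": 0.5}

```text
time: 2.95
tool_pos: [0.4193, -0.156, 0.245]
tcp_rot: [-0.458, -3.103, -0.003]
wrist_force: [-0.0, -0.0, -0.7]
width: 0.748
grip_force: 0.0
```

>>> drive_tool:
  increments:
    - {"delta_pos": [0, 0, 0], "turn": 0, "jaw": -1}
    - {"delta_pos": [0, 0, 0], "turn": 0, "jaw": -1}
    - {"delta_pos": [0, 0, 0], "turn": 0, "jaw": -1}
    - {"delta_pos": [0, 0, 0], "turn": 0, "jaw": -1}
    - {"delta_pos": [0, 0, 0], "turn": 0, "jaw": -1}
    - {"delta_pos": [0, 0, 0], "turn": 0, "jaw": -1}
  grip_force: 35

```text
time: 3.45
tool_pos: [0.4217, -0.1577, 0.2494]
tcp_rot: [0.46, 3.104, -0.001]
wrist_force: [-1.6, 2.8, 7.3]
width: 0.44
grip_force: 34.7
```

The 37 mm opening and 7 N of lift mean the fingertips met the bottle's shoulder. I'll reopen, rise about 9 mm and regrip.

>>> drive_tool:
  increments:
    - {"delta_pos": [0, 0, 0], "turn": 0, "jaw": 0.3}
    - {"delta_pos": [0, 0, 0], "turn": 0, "jaw": 0.3}
    - {"delta_pos": [0, 0, -13], "turn": 0, "jaw": 0.3}
    - {"delta_pos": [0, 0, 0], "turn": 0, "jaw": 0.3}

```text
time: 3.78
tool_pos: [0.4212, -0.1579, 0.2615]
tcp_rot: [0.459, 3.105, -0.002]
wrist_force: [1.7, -0.4, 0.4]
width: 0.649
grip_force: 0.0
```

>>> drive_tool:
  increments:
    - {"delta_pos": [0, 0, 0], "turn": 0, "jaw": -1}
    - {"delta_pos": [0, 0, 0], "turn": 0, "jaw": -1}
    - {"delta_pos": [0, 0, 0], "turn": 0, "jaw": -1}
    - {"delta_pos": [0, 0, 0], "turn": 0, "jaw": -1}
    - {"delta_pos": [0, 0, 0], "turn": 0, "jaw": -1}
    - {"delta_pos": [0, 0, 0], "turn": 0, "jaw": -1}

```text
time: 4.28
tool_pos: [0.4205, -0.1575, 0.2597]
tcp_rot: [0.46, 3.108, 0.0]
wrist_force: [-0.1, -0.1, 4.0]
width: 0.312
grip_force: 34.2
```

>>> drive_tool:
  increments:
    - {"delta_pos": [0, 0, -20], "turn": 0, "jaw": -1}
    - {"delta_pos": [0, 0, -38], "turn": 0, "jaw": -1}
    - {"delta_pos": [0, 0, -38], "turn": 0, "jaw": -1}
    - {"delta_pos": [0, 0, -38], "turn": 0, "jaw": -1}
    - {"delta_pos": [0, 0, -38], "turn": 0, "jaw": -1}
    - {"delta_pos": [0, 0, -38], "turn": 0, "jaw": -1}
    - {"delta_pos": [0, 0, -38], "turn": 0, "jaw": -1}
    - {"delta_pos": [0, 0, 0], "turn": 0, "jaw": -1}

```text
time: 4.95
tool_pos: [0.4215, -0.158, 0.5159]
tcp_rot: [0.458, 3.095, -0.006]
wrist_force: [1.2, -0.2, 0.1]
width: 0.31
grip_force: 34.8
```

```bash
cat >> h.py <<'E'
def go(target,yaw=None):
    s=bot.read_state();M=R.from_rotvec(s["tcp_rot"]).as_matrix();d=M.T@(np.array(target)-s["tool_pos"])*1000
    a=np.arctan2(M[1,1],M[0,1]); t=None if yaw is None else (a-yaw+np.pi/2)%np.pi-np.pi/2
    print("delta",d.round(1),"yawY",round(a,3),"turn",t,"pos",s["tool_pos"].round(4),"tilt",M[:,2].round(3),"w",round(s["width"],3),"t",s["time"])
E
python3 - <<'E'
from h import *
go([.388,.24,.51],.255)
E
```

```text
delta [147.4 371.3   3.3] yawY 1.277 turn 1.0219697282043811 pos [ 0.4215 -0.158   0.5159] tilt [ 0.012 -0.005 -1.   ] w 0.31 t 4.95
```

>>> drive_tool:
  increments:
    - {"delta_pos": [13, 33, 0], "turn": 0, "jaw": -1}
    - {"delta_pos": [13, 33, 0], "turn": 0, "jaw": -1}
    - {"delta_pos": [13, 33, 0], "turn": 0, "jaw": -1}
    - {"delta_pos": [13, 33, 0], "turn": 0, "jaw": -1}
    - {"delta_pos": [13, 33, 0], "turn": 0, "jaw": -1}
    - {"delta_pos": [13, 33, 0], "turn": 0, "jaw": -1}
    - {"delta_pos": [13, 33, 0], "turn": 0, "jaw": -1}
    - {"delta_pos": [13, 33, 0], "turn": 0, "jaw": -1}

```text
time: 5.62
tool_pos: [0.3966, 0.1268, 0.5064]
tcp_rot: [-0.46, -3.107, 0.001]
wrist_force: [0.9, 1.2, -2.6]
width: 0.311
grip_force: 35.0
```

>>> drive_tool:
  increments:
    - {"delta_pos": [14, 35, 0], "turn": 0, "jaw": -1}
    - {"delta_pos": [14, 35, 0], "turn": 0, "jaw": -1}
    - {"delta_pos": [14, 35, 0], "turn": 0, "jaw": -1}
    - {"delta_pos": [0, 0, 0], "turn": 0.12, "jaw": -1}
    - {"delta_pos": [0, 0, 0], "turn": 0.12, "jaw": -1}
    - {"delta_pos": [0, 0, 0], "turn": 0.12, "jaw": -1}
    - {"delta_pos": [0, 0, 0], "turn": 0.12, "jaw": -1}
    - {"delta_pos": [0, 0, 0], "turn": 0.12, "jaw": -1}

```text
time: 6.28
tool_pos: [0.3873, 0.2382, 0.5059]
tcp_rot: [-1.365, -2.828, 0.003]
wrist_force: [0.4, 0.4, -1.1]
width: 0.311
grip_force: 35.1
```

>>> drive_tool:
  increments:
    - {"delta_pos": [0, 0, 0], "turn": 0.12, "jaw": -1}
    - {"delta_pos": [0, 0, 0], "turn": 0.12, "jaw": -1}
    - {"delta_pos": [0, 0, 0], "turn": 0.12, "jaw": -1}
    - {"delta_pos": [0, 0, 0], "turn": 0.06, "jaw": -1}
    - {"delta_pos": [0, 0, 0], "turn": 0, "jaw": -1}

```text
time: 6.7
tool_pos: [0.3874, 0.2379, 0.5061]
tcp_rot: [-1.92, -2.486, 0.003]
wrist_force: [-0.5, 0.4, -1.2]
width: 0.307
grip_force: 35.1
```

```bash
python3 - <<'E'
from h import *
go([.388,.24,.40],.255)
c=cam("wrist");d=cam("scene")
W=np.zeros((480,800,3),np.uint8);W[:,:480]=cv2.resize(c["im"][:,:],(480,360))[0:360].repeat(1,0) if 0 else 0
W[:360,:480]=cv2.resize(c["im"],(480,360));W[:400,480:]=cv2.resize(d["im"][110:310,200:360],(320,400),interpolation=cv2.INTER_CUBIC)
cv2.imwrite("pics/w3.png",W[:,:,::-1]);import pickle;pickle.dump((c,d),open("w3.pkl","wb"))
E
```

```text
delta [  2.    1.3 106.1] yawY 0.256 turn 0.0005869080485048084 pos [0.3874 0.2379 0.5061] tilt [-0.002 -0.001 -1.   ] w 0.307 t 6.7
```

View pics/w3.png

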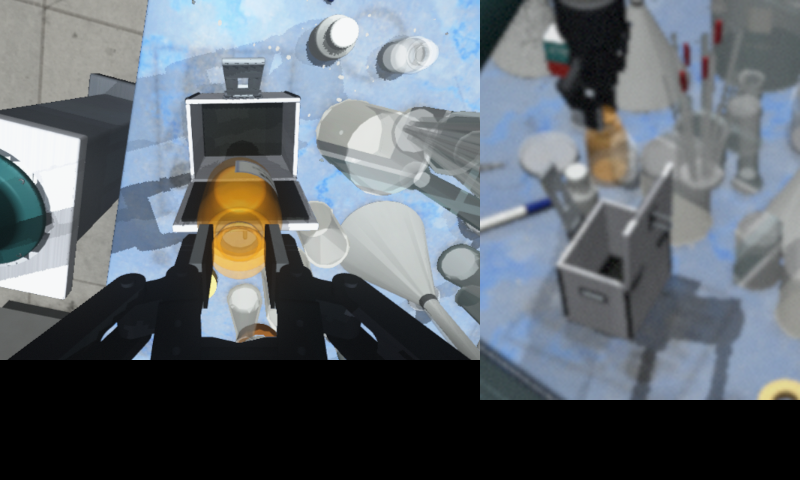

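The bottle hangs upright between the pads. The chest is square to the view: hasp-side rim corners at full-image (247,132) and (399,130), lid edge at (232–424,302), hasp up at (323,100).

```bash
python3 - <<'E'
from h import *
import pickle
c,d=pickle.load(open("w3.pkl","rb"))
A=onz(c,247,132,.118);B=onz(c,398.7,129.5,.118);print(A,B,np.hypot(*(B-A)[:2]))
y=(B-A)[:2];th=np.arctan2(y[1],y[0]);y/=np.hypot(*y);x=np.array([y[1],-y[0]]);o=(A+B)[:2]/2+.05*x;print("th",th,"origin",o)
# lid edge angle: lid edge ends
for th_l in(1.55,1.65,1.75,1.8):
    X=.051-.102*np.cos(th_l);Z=.122+.102*np.sin(th_l)
    print(th_l,[np.round(proj(c,np.r_[o+x*X+y*q,Z])) for q in(-.067,.067)])
for h in(1.7,1.8,1.9):
    X=-.056+.0905*np.cos(h);Z=.128+.0905*np.sin(h);print(h,np.round(proj(c,np.r_[o+x*X,Z])))
g=o-.002*x;go([g[0],g[1],.40],th)
E
```

```text
[0.31410894 0.2746822  0.118     ] [0.43762521 0.30905217 0.118     ] 0.12820905882839848
th 0.2713969953693745 origin [0.38927096 0.24369732]
1.55 [array([227., 294.]), array([425., 292.])]
1.65 [array([229., 307.]), array([424., 305.])]
1.75 [array([230., 319.]), array([422., 317.])]
1.8 [array([231., 325.]), array([422., 322.])]
1.7 [324. 113.]
1.8 [324.  98.]
1.9 [323.  82.]
delta [  7.2   3.4 106.6] yawY 0.259 turn -0.012469517228454574 pos [0.3875 0.2379 0.5066] tilt [-0.001 -0.001 -1.   ] w 0.312 t 6.8
```

>>> drive_tool:
  increments:
    - {"delta_pos": [9, 3, 0], "turn": -0.01, "jaw": -1}
    - {"delta_pos": [0, 0, 30], "turn": 0, "jaw": -1}
    - {"delta_pos": [0, 0, 30], "turn": 0, "jaw": -1}
    - {"delta_pos": [0, 0, 30], "turn": 0, "jaw": -1}
    - {"delta_pos": [0, 0, 30], "turn": 0, "jaw": -1}
    - {"delta_pos": [0, 0, 0], "turn": 0, "jaw": -1}

```text
time: 7.3
tool_pos: [0.3857, 0.2466, 0.3807]
tcp_rot: [-1.901, -2.495, 0.018]
wrist_force: [-1.1, -0.8, -2.2]
width: 0.309
grip_force: 35.2
```

>>> drive_tool:
  increments:
    - {"delta_pos": [0, 0, 25], "turn": 0, "jaw": -1}
    - {"delta_pos": [0, 0, 25], "turn": 0, "jaw": -1}
    - {"delta_pos": [0, 0, 20], "turn": 0, "jaw": -1}
    - {"delta_pos": [0, 0, 20], "turn": 0, "jaw": -1}
    - {"delta_pos": [0, 0, 15], "turn": 0, "jaw": -1}
    - {"delta_pos": [0, 0, 0], "turn": 0, "jaw": -1}

```text
time: 7.8
tool_pos: [0.3874, 0.2473, 0.2808]
tcp_rot: [-1.904, -2.497, 0.007]
wrist_force: [-0.7, -0.1, -1.7]
width: 0.311
grip_force: 35.2
```

>>> drive_tool:
  increments:
    - {"delta_pos": [0, 0, 5], "turn": 0, "jaw": -1}
    - {"delta_pos": [0, 0, 4], "turn": 0, "jaw": -1}
    - {"delta_pos": [0, 0, 3], "turn": 0, "jaw": -1}
    - {"delta_pos": [0, 0, 0], "turn": 0, "jaw": -1}

```text
time: 8.13
tool_pos: [0.3884, 0.2477, 0.2712]
tcp_rot: [1.906, 2.497, 0.001]
wrist_force: [-0.7, -0.4, -1.7]
width: 0.305
grip_force: 35.2
```

>>> drive_tool:
  increments:
    - {"delta_pos": [0, 0, 2], "turn": 0, "jaw": -1}
    - {"delta_pos": [0, 0, 2], "turn": 0, "jaw": -1}
    - {"delta_pos": [0, 0, 0], "turn": 0, "jaw": -1}
    - {"delta_pos": [0, 0, 0], "turn": 0, "jaw": -1}

```text
time: 8.47
tool_pos: [0.3887, 0.2477, 0.2678]
tcp_rot: [1.905, 2.497, 0.003]
wrist_force: [-0.2, -1.0, 4.3]
width: 0.312
grip_force: 35.6
```

Contact (+4 N up). Releasing and rising.

>>> drive_tool:
  increments:
    - {"delta_pos": [0, 0, 0], "turn": 0, "jaw": 0.2}
    - {"delta_pos": [0, 0, 0], "turn": 0, "jaw": 0.2}
    - {"delta_pos": [0, 0, 0], "turn": 0, "jaw": 0.2}
    - {"delta_pos": [0, 0, 0], "turn": 0, "jaw": 0.2}
    - {"delta_pos": [0, 0, -30], "turn": 0, "jaw": 0.2}
    - {"delta_pos": [0, 0, -38], "turn": 0, "jaw": 0.2}
    - {"delta_pos": [0, 0, -38], "turn": 0, "jaw": -1}
    - {"delta_pos": [0, 0, -38], "turn": 0, "jaw": -1}

```text
time: 9.13
tool_pos: [0.3877, 0.2472, 0.4117]
tcp_rot: [-1.906, -2.497, 0.002]
wrist_force: [0.5, 0.7, -0.3]
width: 0.328
grip_force: 0.0
```

>>> drive_tool:
  increments:
    - {"delta_pos": [0, 0, -35], "turn": 0, "jaw": -1}
    - {"delta_pos": [0, 0, -20], "turn": 0, "jaw": -1}
    - {"delta_pos": [0, 0, 0], "turn": 0, "jaw": -1}

```text
time: 9.38
tool_pos: [0.3892, 0.2481, 0.472]
tcp_rot: [1.903, 2.494, 0.015]
wrist_force: [0.8, -0.1, 0.9]
width: 0.003
grip_force: 0.0
```

```bash
python3 - <<'E'
from h import *
import pickle
c=cam("wrist");pickle.dump(c,open("w4.pkl","wb"));save(c,"w4.png")
print(blobs(c,(5,110,70),(22,255,255),200))
o=np.array([.3895,.243]);th=.267;y=np.array([np.cos(th),np.sin(th)]);x=np.array([y[1],-y[0]]);
for X,Y,Z in((0.1,0,.4),(-.05,-.065,.118),(-.05,.065,.118)): P=np.r_[o+x*X+y*Y,Z];print(P.round(4),proj(c,P))
go(np.r_[o+x*.10,.40],th)
E
```

```text
[([287, 164, 55, 60, 2444], [314.0, 194.5])]
[0.4159 0.1465 0.4   ] (np.float64(312.9787027433088), np.float64(918.081013473246))
[0.3136 0.2741 0.118 ] (np.float64(228.85704187053307), np.float64(149.34745755099692))
[0.439  0.3084 0.118 ] (np.float64(396.47084443813503), np.float64(149.08864156531683))
delta [-104.9   -0.9   68.8] yawY 0.267 turn -1.1657469107362317e-05 pos [0.3887 0.2478 0.469 ] tilt [ 0.006  0.003 -1.   ] w -0.005 t 9.4333
```

View pics/w4.png

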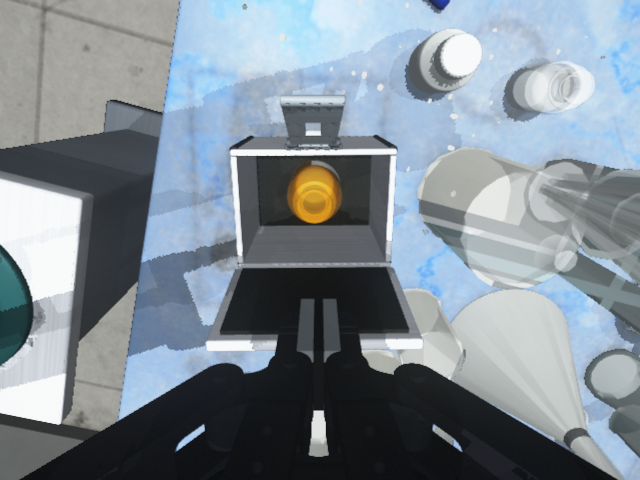

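The bottle stands upright in the chest, stopper at (315,200). The lid leans at (210–420,345) and the hasp is up at (313,110). Now the closed fingers go behind the lid, off-centre at chest y −36 mm to miss the staple.

>>> drive_tool:
  increments:
    - {"delta_pos": [-35, -12, 0], "turn": 0, "jaw": -1}
    - {"delta_pos": [-35, -12, 0], "turn": 0, "jaw": -1}
    - {"delta_pos": [-35, -12, 0], "turn": 0, "jaw": -1}
    - {"delta_pos": [0, 0, 31], "turn": 0, "jaw": -1}
    - {"delta_pos": [0, 0, 31], "turn": 0, "jaw": -1}
    - {"delta_pos": [0, 0, 32], "turn": 0, "jaw": -1}
    - {"delta_pos": [0, 0, 0], "turn": 0, "jaw": -1}

```text
time: 10.02
tool_pos: [0.3775, 0.1352, 0.3633]
tcp_rot: [-1.902, -2.489, 0.019]
wrist_force: [-1.8, -0.4, -0.5]
width: -0.003
grip_force: 0.0
```

>>> drive_tool:
  increments:
    - {"delta_pos": [16, 0, 0], "turn": 0, "jaw": -1}
    - {"delta_pos": [16, 0, 0], "turn": 0, "jaw": -1}
    - {"delta_pos": [8, 0, 0], "turn": 0, "jaw": -1}
    - {"delta_pos": [8, 0, 1], "turn": 0, "jaw": -1}
    - {"delta_pos": [8, 0, 1], "turn": 0, "jaw": -1}
    - {"delta_pos": [8, 0, 2], "turn": 0, "jaw": -1}
    - {"delta_pos": [7, 0, 3], "turn": 0, "jaw": -1}
    - {"delta_pos": [7, 0, 4], "turn": 0, "jaw": -1}

```text
time: 10.68
tool_pos: [0.3605, 0.2127, 0.361]
tcp_rot: [1.906, 2.497, 0.002]
wrist_force: [-0.9, -3.0, 2.5]
width: 0.003
grip_force: 1.1
```

```bash
cat >> h.py <<'E'
O=np.array([.3895,.243]);TH=.267;CY=np.array([np.cos(TH),np.sin(TH)]);CX=np.array([CY[1],-CY[0]])
def ch(P): d=np.array(P)[:2]-O; return np.r_[d@CX,d@CY,P[2]]*1000
E
python3 -c "
from h import *
s=bot.read_state();print(ch(s['tool_pos']),s['wrist_force'],s['time'])"
```

```text
[ 21.55315075 -35.94879192 361.02722839] [-0.91402393 -2.99243675  2.46232539] 10.6833
```

>>> drive_tool:
  increments:
    - {"delta_pos": [7, 0, 4], "turn": 0, "jaw": -1}
    - {"delta_pos": [6, 0, 4], "turn": 0, "jaw": -1}
    - {"delta_pos": [6, 0, 5], "turn": 0, "jaw": -1}
    - {"delta_pos": [5, 0, 6], "turn": 0, "jaw": -1}
    - {"delta_pos": [5, 0, 6], "turn": 0, "jaw": -1}
    - {"delta_pos": [4, 0, 7], "turn": 0, "jaw": -1}
    - {"delta_pos": [3, 0, 7], "turn": 0, "jaw": -1}
    - {"delta_pos": [2, 0, 8], "turn": 0, "jaw": -1}

```text
time: 11.35
tool_pos: [0.3504, 0.2492, 0.3131]
tcp_rot: [-1.906, -2.497, -0.001]
wrist_force: [-0.5, 0.6, 1.4]
width: -0.002
grip_force: 0.7
```

>>> drive_tool:
  increments:
    - {"delta_pos": [1, 0, 7], "turn": 0, "jaw": -1}
    - {"delta_pos": [0, 0, 5], "turn": 0, "jaw": -1}
    - {"delta_pos": [0, 0, 0], "turn": 0, "jaw": -1}

```text
time: 11.6
tool_pos: [0.3497, 0.2492, 0.3001]
tcp_rot: [-1.905, -2.497, 0.004]
wrist_force: [-0.4, -0.1, -0.4]
width: -0.0
grip_force: 0.0
```

```bash
python3 -c "
from h import *
s=bot.read_state();print(ch(s['tool_pos']),s['wrist_force'],s['time'])"
```

```text
[-16.51029254 -36.73366001 300.12870165] [-0.39062566 -0.12523601 -0.43528326] 11.6
```

>>> drive_tool:
  increments:
    - {"delta_pos": [0, 0, 2], "turn": 0, "jaw": -1}
    - {"delta_pos": [0, 0, 2], "turn": 0, "jaw": -1}
    - {"delta_pos": [0, 0, 1], "turn": 0, "jaw": -1}
    - {"delta_pos": [0, 0, 0], "turn": 0, "jaw": -1}

```text
time: 11.93
tool_pos: [0.3504, 0.2494, 0.2993]
tcp_rot: [-1.906, -2.497, 0.002]
wrist_force: [-8.1, -4.8, 18.4]
width: 0.001
grip_force: 9.3
```

The lid is shut (tip at 126 mm, 18 N). I'm rising and going round to the hasp's outer side.

>>> drive_tool:
  increments:
    - {"delta_pos": [0, 0, -35], "turn": 0, "jaw": -1}
    - {"delta_pos": [0, 0, -35], "turn": 0, "jaw": -1}
    - {"delta_pos": [0, 0, -35], "turn": 0, "jaw": -1}
    - {"delta_pos": [0, 0, -30], "turn": 0, "jaw": -1}
    - {"delta_pos": [35, 12, 0], "turn": 0, "jaw": -1}
    - {"delta_pos": [35, 12, 0], "turn": 0, "jaw": -1}
    - {"delta_pos": [35, 12, 0], "turn": 0, "jaw": -1}
    - {"delta_pos": [0, 0, 0], "turn": 0, "jaw": -1}

```text
time: 12.6
tool_pos: [0.3577, 0.3646, 0.4322]
tcp_rot: [-1.902, -2.498, -0.006]
wrist_force: [0.9, -0.7, 0.9]
width: 0.002
grip_force: 0.0
```

```bash
python3 -c "
from h import *
import pickle
s=bot.read_state();print(ch(s['tool_pos']),s['wrist_force'],s['time'])
c=pickle.load(open('w4.pkl','rb'));print('white cap',ch(onz(c,460,55,.1)),'clear',ch(onz(c,565,85,.089)))
c=cam('wrist');pickle.dump(c,open('w5.pkl','wb'));save(c,'w5.png')"
```

```text
[-125.68975293    1.42028511  432.15927288] [ 0.9186124  -0.70718005  0.9179248 ] 12.6
white cap [-118.89631356  113.09219268  100.        ] clear [-97.6233443  204.52851933  89.        ]
```

View pics/w5.png

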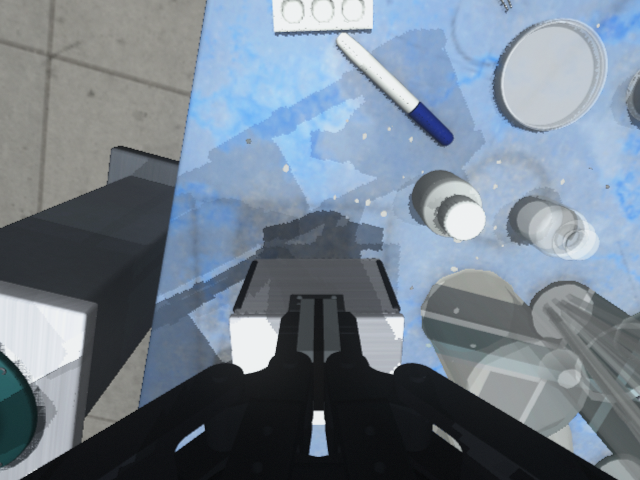

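Lid shut (white top at y 315+), with the hasp standing at (316,300) directly ahead of the fingers and the white bottle clear at (460,215). Lowering and sweeping the hasp over.

>>> drive_tool:
  increments:
    - {"delta_pos": [0, 0, 26], "turn": 0, "jaw": -1}
    - {"delta_pos": [0, 0, 26], "turn": 0, "jaw": -1}
    - {"delta_pos": [-15, 0, 0], "turn": 0, "jaw": -1}
    - {"delta_pos": [-15, 0, 0], "turn": 0, "jaw": -1}
    - {"delta_pos": [-13, 0, 0], "turn": 0, "jaw": -1}
    - {"delta_pos": [-13, 0, -1], "turn": 0, "jaw": -1}
    - {"delta_pos": [-13, 0, 0], "turn": 0, "jaw": -1}
    - {"delta_pos": [-12, 0, 0], "turn": 0, "jaw": -1}

```text
time: 13.32
tool_pos: [0.379, 0.2807, 0.3813]
tcp_rot: [1.907, 2.496, 0.002]
wrist_force: [0.2, 0.8, -0.0]
width: -0.002
grip_force: 0.4
```

>>> drive_tool:
  increments:
    - {"delta_pos": [-7, 0, 2], "turn": 0, "jaw": -1}
    - {"delta_pos": [-7, 0, 3], "turn": 0, "jaw": -1}
    - {"delta_pos": [-7, 0, 4], "turn": 0, "jaw": -1}
    - {"delta_pos": [-7, 0, 5], "turn": 0, "jaw": -1}
    - {"delta_pos": [-6, 0, 5], "turn": 0, "jaw": -1}
    - {"delta_pos": [-6, 0, 6], "turn": 0, "jaw": -1}
    - {"delta_pos": [0, 0, 0], "turn": 0, "jaw": -1}

```text
time: 13.9
tool_pos: [0.3888, 0.2425, 0.3538]
tcp_rot: [-1.906, -2.496, 0.005]
wrist_force: [0.4, 0.2, -0.3]
width: -0.008
grip_force: 0.0
```

```bash
python3 -c "
from h import *
s=bot.read_state();print(ch(s['tool_pos']),s['wrist_force'],s['time'])"
```

```text
[ 3.38390585e-01 -7.94996645e-01  3.53772273e+02] [ 0.42835976  0.21917825 -0.32493752] 13.9
```

>>> drive_tool:
  increments:
    - {"delta_pos": [-4, 0, 6], "turn": 0, "jaw": -1}
    - {"delta_pos": [-4, 0, 7], "turn": 0, "jaw": -1}
    - {"delta_pos": [-3, 0, 7], "turn": 0, "jaw": -1}
    - {"delta_pos": [-3, 0, 8], "turn": 0, "jaw": -1}
    - {"delta_pos": [-1, 0, 8], "turn": 0, "jaw": -1}
    - {"delta_pos": [0, 0, 8], "turn": 0, "jaw": -1}
    - {"delta_pos": [0, 0, 6], "turn": 0, "jaw": -1}
    - {"delta_pos": [0, 0, 0], "turn": 0, "jaw": -1}

```text
time: 14.57
tool_pos: [0.3926, 0.2289, 0.304]
tcp_rot: [-1.905, -2.497, 0.003]
wrist_force: [-0.7, -0.1, 0.5]
width: -0.004
grip_force: 0.0
```

```bash
python3 -c "
from h import *
s=bot.read_state();print(ch(s['tool_pos']),s['wrist_force'],s['time'])"
```

```text
[ 14.41065687  -0.68106821 303.96938764] [-0.67300142 -0.05019116  0.54765117] 14.5667
```

>>> drive_tool:
  increments:
    - {"delta_pos": [0, 0, 2], "turn": 0, "jaw": -1}
    - {"delta_pos": [0, 0, 0], "turn": 0, "jaw": -1}

```text
time: 14.73
tool_pos: [0.3932, 0.2293, 0.3037]
tcp_rot: [-1.906, -2.497, 0.0]
wrist_force: [-0.3, 0.7, -0.1]
width: 0.002
grip_force: 0.0
```

>>> drive_tool:
  increments:
    - {"delta_pos": [0, 0, -30], "turn": 0, "jaw": -1}
    - {"delta_pos": [0, 0, -38], "turn": 0, "jaw": -1}
    - {"delta_pos": [0, 0, -38], "turn": 0, "jaw": -1}
    - {"delta_pos": [-30, 0, -20], "turn": 0, "jaw": -1}
    - {"delta_pos": [-40, 0, 0], "turn": 0, "jaw": -1}
    - {"delta_pos": [-40, 0, 0], "turn": 0, "jaw": -1}
    - {"delta_pos": [0, 0, 0], "turn": 0, "jaw": -1}

```text
time: 15.32
tool_pos: [0.4235, 0.1183, 0.4311]
tcp_rot: [1.91, 2.489, -0.0]
wrist_force: [0.4, 1.1, 0.3]
width: 0.001
grip_force: 0.0
```

```bash
python3 -c "
from h import *
import pickle
s=bot.read_state();print(ch(s['tool_pos']),s['time'])
c=cam('wrist');pickle.dump(c,open('w6.pkl','wb'));
for X,Z in((-14,.126),(-14,.154),(34.5,.13),(-51,.126)):
  p=np.r_[O+CX*X/1000,Z];print(X,np.round(proj(c,p)))
save(c,'w6.png')
for n in('scene','top'):
  d=cam(n);print(n,'pin',blobs(d,(5,120,90),(22,255,255),30))"
```

```text
[ 1.29258817e+02 -1.24147015e-01  4.31115495e+02] 15.3167
-14 [317. -15.]
-14 [316. -29.]
34.5 [317.  74.]
-51 [316. -92.]
scene pin [([532, 149, 24, 13, 63], [542.9, 156.7]), ([575, 161, 18, 9, 40], [583.1, 166.4]), ([404, 297, 27, 14, 98], [415.9, 305.6]), ([421, 355, 8, 14, 74], [424.3, 361.5])]
top pin [([460, 266, 7, 12, 48], [463.1, 271.4])]
```

View pics/w6.png

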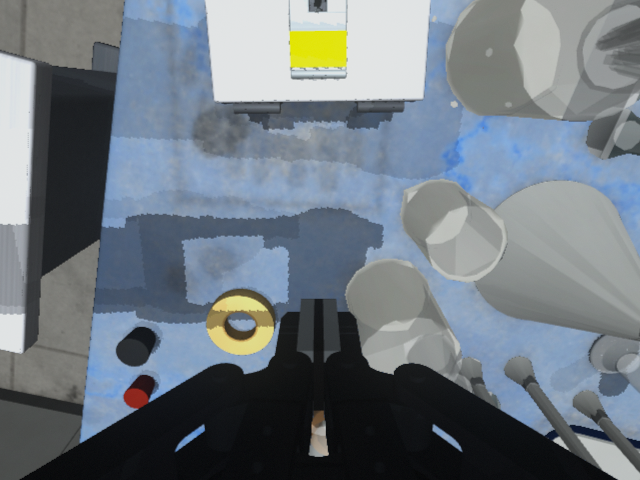

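The hasp lies over the lid with the staple showing in its slot at (317,5). The hasp end is at (318,76), predicted (317,74). Next, the pin.

```bash
python3 -c "
from h import *
go([.372,-.265,.431],-1.326)"
```

```text
delta [-361.1 -150.    -1.5] yawY 0.265 turn -1.5505265896958456 pos [0.4222 0.1227 0.4299] tilt [ 0.     0.001 -1.   ] w -0.0 t 15.4667
```

>>> drive_tool:
  increments:
    - {"delta_pos": [-36, -15, 0], "turn": 0, "jaw": 0}
    - {"delta_pos": [-36, -15, 0], "turn": 0, "jaw": 0}
    - {"delta_pos": [-36, -15, 0], "turn": 0, "jaw": 0}
    - {"delta_pos": [-36, -15, 0], "turn": 0, "jaw": 0}
    - {"delta_pos": [-36, -15, 0], "turn": 0, "jaw": 0}
    - {"delta_pos": [-36, -15, 0], "turn": 0, "jaw": 0}
    - {"delta_pos": [-36, -15, 0], "turn": 0, "jaw": 0}
    - {"delta_pos": [-36, -15, 0], "turn": 0, "jaw": 0}

```text
time: 16.13
tool_pos: [0.3824, -0.1867, 0.4297]
tcp_rot: [1.902, 2.5, 0.001]
wrist_force: [0.3, -0.3, -0.1]
width: 0.501
grip_force: 0.0
```

>>> drive_tool:
  increments:
    - {"delta_pos": [-36, -15, 0], "turn": 0, "jaw": 0}
    - {"delta_pos": [-36, -15, 0], "turn": 0, "jaw": 0}
    - {"delta_pos": [0, 0, 12], "turn": 0.12, "jaw": 0}
    - {"delta_pos": [0, 0, 12], "turn": 0.12, "jaw": 0}
    - {"delta_pos": [0, 0, 12], "turn": 0.12, "jaw": 0}
    - {"delta_pos": [0, 0, 12], "turn": 0.12, "jaw": 0}
    - {"delta_pos": [0, 0, 12], "turn": 0.12, "jaw": 0}
    - {"delta_pos": [0, 0, 12], "turn": 0.12, "jaw": 0}

```text
time: 16.8
tool_pos: [0.3734, -0.2624, 0.3568]
tcp_rot: [-2.666, -1.661, -0.001]
wrist_force: [0.3, 0.5, -0.2]
width: 0.498
grip_force: 0.0
```

>>> drive_tool:
  increments:
    - {"delta_pos": [0, 0, 0], "turn": 0.12, "jaw": 0}
    - {"delta_pos": [0, 0, 0], "turn": 0.12, "jaw": 0}
    - {"delta_pos": [0, 0, 0], "turn": 0.12, "jaw": 0}
    - {"delta_pos": [0, 0, 0], "turn": 0.12, "jaw": 0}
    - {"delta_pos": [0, 0, 0], "turn": 0.12, "jaw": 0}
    - {"delta_pos": [0, 0, 0], "turn": 0.12, "jaw": 0}
    - {"delta_pos": [0, 0, 0], "turn": 0.12, "jaw": 0}
    - {"delta_pos": [0, 0, 0], "turn": 0, "jaw": 0}

```text
time: 17.47
tool_pos: [0.3735, -0.2624, 0.3574]
tcp_rot: [-3.111, -0.434, 0.0]
wrist_force: [0.3, 0.6, -0.8]
width: 0.496
grip_force: 0.0
```

```bash
python3 - <<'E'
from h import *
import pickle
go([.372,-.265,.36],-1.326)
c=cam('wrist');pickle.dump(c,open('w7.pkl','wb'));save(c,'w7.png')
print(blobs(c,(5,110,70),(22,255,255),80)); print(proj(c,[.376,-.264,.008]))
E
```

```text
delta [-2.1  2.1 -2.6] yawY -1.293 turn 0.0327492423862088 pos [ 0.3735 -0.2624  0.3574] tilt [-0.     0.001 -1.   ] w 0.496 t 17.4667
[([224, 0, 41, 12, 188], [246.2, 5.3]), ([43, 68, 38, 33, 174], [65.8, 81.1]), ([9, 92, 54, 55, 497], [34.0, 120.9]), ([309, 180, 21, 12, 227], [319.2, 185.9]), ([310, 193, 20, 8, 156], [319.6, 196.5]), ([310, 202, 20, 8, 144], [319.4, 205.2]), ([310, 211, 20, 7, 137], [319.6, 214.0]), ([311, 219, 19, 7, 107], [320.2, 221.6]), ([248, 435, 83, 20, 171], [288.2, 444.9])]
(np.float64(321.19056433609006), np.float64(203.01314796142287))
```

View pics/w7.png

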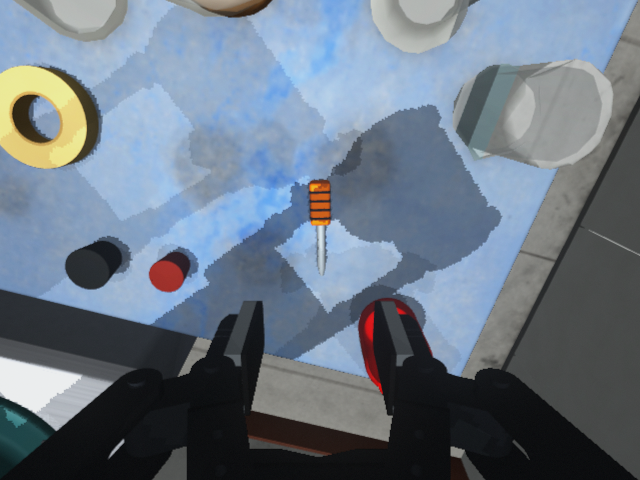

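The pin is directly ahead: grip (319,180–226), shoulder (320,226), tip (322,275). The red bottle lies under the right finger at (390,340).

```bash
python3 - <<'E'
from h import *
import pickle
c=pickle.load(open('w7.pkl','rb'))
tip=onz(c,322,275,.008);sh=onz(c,320.4,226,.010);back=onz(c,319.3,182,.012);a=(tip-back)[:2];print(tip,sh,back,np.hypot(*a),np.hypot(*(sh-tip)[:2]))
th=np.arctan2(a[1],a[0]);u=a/np.hypot(*a);g=tip[:2]-.063*u;print("axis",th,"grip centre",g, sh[:2]-.017*u)
go([g[0],g[1],.17],th-np.pi/2)
r=onz(c,390,345,.025);print("red",r)
E
```

```text
[ 0.31601432 -0.28193019  0.008     ] [ 0.35797451 -0.26849931  0.01      ] [ 0.39263134 -0.25768217  0.012     ] 0.08036252262400945 0.04405730402587948
axis -2.8350827987588385 grip centre [ 0.37607805 -0.26292101] [ 0.37418218 -0.26336985]
delta [  2.5   1.2 187.4] yawY -1.288 turn -0.023800927313855524 pos [ 0.3734 -0.2626  0.3574] tilt [-0.     0.001 -1.   ] w 0.5 t 17.5167
red [ 0.27670475 -0.3533705   0.025     ]
```

>>> drive_tool:
  increments:
    - {"delta_pos": [2, 1, 35], "turn": -0.02, "jaw": 0}
    - {"delta_pos": [0, 0, 35], "turn": 0, "jaw": 0}
    - {"delta_pos": [0, 0, 35], "turn": 0, "jaw": 0}
    - {"delta_pos": [0, 0, 30], "turn": 0, "jaw": 0}
    - {"delta_pos": [0, 0, 25], "turn": 0, "jaw": 0}
    - {"delta_pos": [0, 0, 15], "turn": 0, "jaw": 0}
    - {"delta_pos": [0, 0, 0], "turn": 0, "jaw": 0}

```text
time: 18.1
tool_pos: [0.3732, -0.262, 0.1789]
tcp_rot: [-3.1, -0.472, 0.009]
wrist_force: [-1.1, 0.6, 0.5]
width: 0.502
grip_force: 0.0
```

>>> drive_tool:
  increments:
    - {"delta_pos": [0, 0, 3], "turn": 0, "jaw": 0}
    - {"delta_pos": [0, 0, 0], "turn": 0, "jaw": 0}

```text
time: 18.27
tool_pos: [0.3754, -0.2642, 0.1802]
tcp_rot: [3.106, 0.469, 0.001]
wrist_force: [-0.9, -0.2, 1.0]
width: 0.503
grip_force: 0.0
```

```bash
python3 - <<'E'
from h import *
go([.3755,-.263,.177],-2.835-np.pi/2)
c=cam('wrist');print(blobs(c,(5,110,70),(22,255,255),80)); print(proj(c,[.3755,-.263,.016]))
E
```

```text
delta [ 0.4 -1.1  3.2] yawY -1.271 turn -0.006574774861272559 pos [ 0.3754 -0.2642  0.1802] tilt [ 0.001 -0.001 -1.   ] w 0.503 t 18.2667
[([293, 270, 44, 31, 1287], [314.3, 285.4]), ([293, 305, 43, 14, 560], [313.8, 311.3]), ([294, 322, 42, 13, 500], [314.3, 328.3]), ([294, 339, 42, 12, 491], [314.5, 344.4]), ([295, 355, 40, 9, 351], [314.5, 358.9])]
(np.float64(313.97563407966055), np.float64(328.782894181069))
```

>>> drive_tool:
  increments:
    - {"delta_pos": [0, -1, 2], "turn": 0, "jaw": -1}
    - {"delta_pos": [0, 0, 0], "turn": 0, "jaw": -1}
    - {"delta_pos": [0, 0, 0], "turn": 0, "jaw": -1}
    - {"delta_pos": [0, 0, 0], "turn": 0, "jaw": -1}
    - {"delta_pos": [0, 0, 0], "turn": 0, "jaw": -1}
    - {"delta_pos": [0, 0, 0], "turn": 0, "jaw": -1}
  grip_force: 50

```text
time: 18.82
tool_pos: [0.375, -0.2637, 0.1788]
tcp_rot: [3.105, 0.466, 0.002]
wrist_force: [-0.2, 1.8, 6.5]
width: 0.172
grip_force: 50.6
```

>>> drive_tool:
  increments:
    - {"delta_pos": [0, 0, -30], "turn": 0, "jaw": -1}
    - {"delta_pos": [0, 0, -38], "turn": 0, "jaw": -1}
    - {"delta_pos": [0, 0, -38], "turn": 0, "jaw": -1}
    - {"delta_pos": [0, 0, -38], "turn": 0, "jaw": -1}
    - {"delta_pos": [0, 0, -38], "turn": 0, "jaw": -1}
    - {"delta_pos": [0, 0, -20], "turn": 0, "jaw": -1}
    - {"delta_pos": [0, 0, 0], "turn": 0, "jaw": -1}

```text
time: 19.4
tool_pos: [0.3758, -0.2645, 0.3862]
tcp_rot: [3.098, 0.465, 0.013]
wrist_force: [0.2, -0.4, 0.2]
width: 0.167
grip_force: 49.9
```

```bash
python3 - <<'E'
from h import *
P=O+CX*-.014+CY*.10
go([P[0],P[1],.39],TH-np.pi/2)
c=cam('wrist');print(blobs(c,(5,110,70),(22,255,255),80))
E
```

```text
delta [ 262.4 -492.    -6.8] yawY -1.273 turn 0.030762559304666315 pos [ 0.3758 -0.2645  0.3862] tilt [ 0.009 -0.007 -1.   ] w 0.167 t 19.4
[([236, 0, 39, 24, 160], [259.3, 12.5]), ([63, 71, 31, 31, 133], [80.6, 82.8]), ([28, 92, 49, 51, 417], [49.8, 118.9]), ([297, 272, 44, 31, 1294], [318.2, 287.3]), ([298, 307, 41, 13, 519], [318.2, 312.9]), ([299, 324, 40, 13, 502], [318.1, 329.9]), ([299, 341, 39, 12, 460], [318.1, 346.4]), ([299, 357, 39, 9, 343], [318.1, 361.0]), ([288, 443, 44, 12, 93], [309.0, 448.5])]
```

```bash
python3 - <<'E'
from h import *
import pickle
w4=pickle.load(open('w4.pkl','rb'));w6=pickle.load(open('w6.pkl','rb'));t=pickle.load(open('top0.pkl','rb'));w3,_=pickle.load(open('w3.pkl','rb'))
print('base left',ch(onz(w4,419,190,0)),'base top edge',ch(onz(w4,455,148,0)))
print('top cam centre', [ch(onz(t,263,203,z)).round() for z in(0,.1,.15)])
print('left lower contour w4 (465,238)',[ch(onz(w4,466,238,z)).round() for z in(.05,.1,.15,.2)])
print('w6 left (446,60)',[ch(onz(w6,446,60,z)).round() for z in(0,.1,.15,.2)])
im=np.zeros((480,800,3),np.uint8)
im[:,:400]=cv2.resize(t["im"][180:300,215:315],(400,480),interpolation=cv2.INTER_CUBIC)
im[:400,400:]=cv2.resize(w4["im"][130:330,400:600],(400,400))
cv2.imwrite('pics/bk.png',im[:,:,::-1])
E
```

```text
base left [  7.66708874 115.72546286   0.        ] base top edge [-37.52666858 150.50450302   0.        ]
top cam centre [array([  7., 181.,   0.]), array([ 11., 155., 100.]), array([ 13., 142., 150.])]
left lower contour w4 (465,238) [array([ 46., 154.,  50.]), array([ 29., 135., 100.]), array([ 12., 115., 150.]), array([ -5.,  95., 200.])]
w6 left (446,60) [array([ 18., 116.,   0.]), array([ 25.,  87., 100.]), array([ 29.,  72., 150.]), array([ 32.,  58., 200.])]
```

View pics/bk.png

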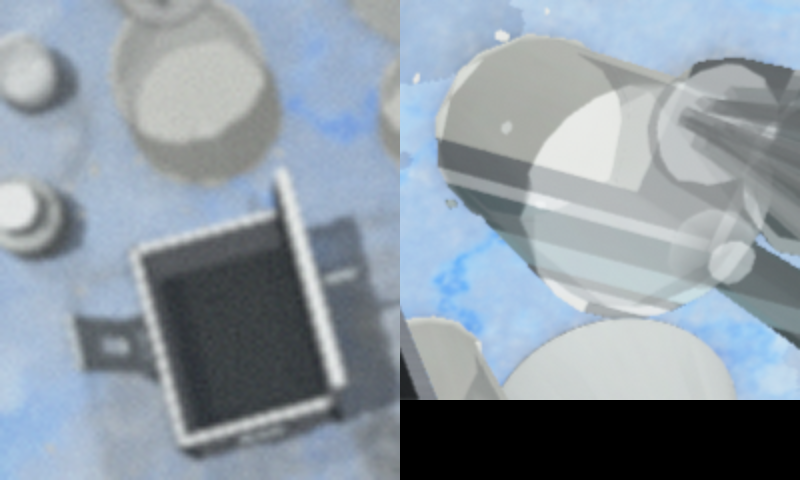

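The beaker behind the chest has its near wall at chest y ≈ +115 mm and stands about 150 mm tall. The fingers reach only +85 mm and the gripper body stays above 200 mm, so inserting from the far side is safe. Going over now.

>>> drive_tool:
  increments:
    - {"delta_pos": [0, 0, -35], "turn": 0.03, "jaw": -1}
    - {"delta_pos": [14, -33, -25], "turn": 0, "jaw": -1}
    - {"delta_pos": [15, -35, 0], "turn": 0, "jaw": -1}
    - {"delta_pos": [15, -35, 0], "turn": 0, "jaw": -1}
    - {"delta_pos": [15, -35, 0], "turn": 0, "jaw": -1}
    - {"delta_pos": [15, -35, 0], "turn": 0, "jaw": -1}
    - {"delta_pos": [15, -35, 0], "turn": 0, "jaw": -1}
    - {"delta_pos": [15, -35, 0], "turn": 0, "jaw": -1}

```text
time: 20.12
tool_pos: [0.4092, -0.0013, 0.4362]
tcp_rot: [-3.113, -0.419, 0.005]
wrist_force: [0.4, -0.3, -0.5]
width: 0.165
grip_force: 49.9
```

>>> drive_tool:
  increments:
    - {"delta_pos": [15, -35, 0], "turn": 0, "jaw": -1}
    - {"delta_pos": [15, -35, 0], "turn": 0, "jaw": -1}
    - {"delta_pos": [15, -35, 0], "turn": 0, "jaw": -1}
    - {"delta_pos": [15, -35, 0], "turn": 0, "jaw": -1}
    - {"delta_pos": [15, -35, 0], "turn": 0, "jaw": -1}
    - {"delta_pos": [15, -35, 0], "turn": 0, "jaw": -1}
    - {"delta_pos": [10, -25, 0], "turn": 0, "jaw": -1}
    - {"delta_pos": [0, 0, 0], "turn": 0, "jaw": -1}

```text
time: 20.78
tool_pos: [0.4441, 0.2539, 0.4357]
tcp_rot: [-3.112, -0.426, 0.006]
wrist_force: [0.0, -0.1, -0.9]
width: 0.167
grip_force: 49.9
```

```bash
python3 - <<'E'
from h import *
import pickle
P=O+CX*-.014+CY*.082
go([P[0],P[1],.36],TH-np.pi/2);print(ch(bot.read_state()["tool_pos"]))
c=cam('wrist');pickle.dump(c,open('w8.pkl','wb'));save(c,'w8.png')
for q in([-.014,0,.126],[-.014,0,.154],[-.051,-.067,.126],[.0345,0,.13]): print(q,np.round(proj(c,np.r_[O+CX*q[0]+CY*q[1],q[2]]),1))
h=cv2.cvtColor(c["im"],cv2.COLOR_RGB2HSV);m=cv2.inRange(h,(24,150,120),(34,255,255));print("yellow",cv2.boundingRect(m),m.sum()/255)
E
```

```text
delta [ 26.9 -17.7  75.6] yawY -1.299 turn 0.004916810140361383 pos [0.4441 0.2539 0.4357] tilt [-0.004  0.    -1.   ] w 0.167 t 20.7833
[  3.90795679  55.48925563 435.70618259]
[-0.014, 0, 0.126] [294.3 288.9]
[-0.014, 0, 0.154] [292. 307.]
[-0.051, -0.067, 0.126] [249.5 364.1]
[0.0345, 0, 0.13] [359.4 291.6]
yellow (335, 270, 21, 29) 426.0
```

View pics/w8.png

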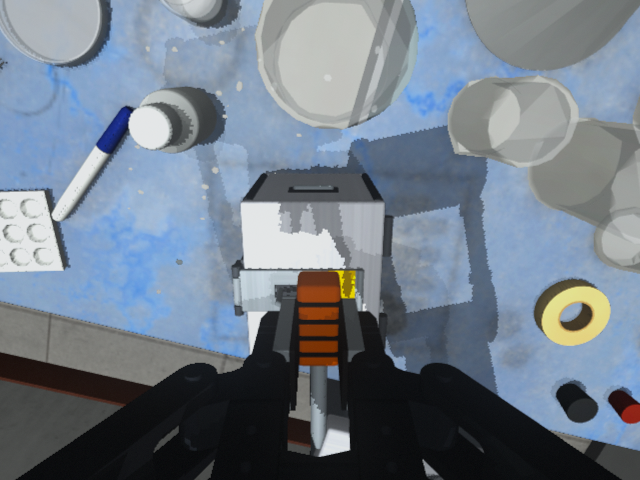

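The view shows the pin held straight (grip (319,272–366), tip near (320,452)) and the hasp flat with its yellow strip at (345,285). The staple is hidden by the grip. That makes more pictures viewed than the ten I was allowed, so I'm going on by numbers alone.

```bash
python3 - <<'E'
from h import *
import pickle
c=pickle.load(open('w8.pkl','rb'));s=bot.read_state();M=R.from_rotvec(s["tcp_rot"]).as_matrix();T=s["tool_pos"]
for z in(.165,.171,.177):
  print(z,[np.round(proj(c,T+M@np.array([x,0,z+dz])),1).tolist() for x,dz in((.017,-.008),(-.017,-.008),(-.063,0))])
P=O+CX*-.014+CY*.074
go([P[0],P[1],.308],TH-np.pi/2)
im=c["im"];print(im[440:466:2,321].tolist())
E
```

```text
0.165 [[323.6, 299.7], [323.2, 382.4], [322.7, 460.5]]
0.171 [[323.5, 291.9], [323.1, 372.1], [322.6, 449.0]]
0.177 [[323.3, 284.7], [323.0, 362.5], [322.5, 438.2]]
delta [ 19.9 -19.8 127.6] yawY -1.299 turn 0.004634069366139304 pos [0.4439 0.2519 0.4357] tilt [-0.004 -0.002 -1.   ] w 0.169 t 20.8333
[[140, 152, 157], [130, 142, 149], [121, 131, 136], [116, 123, 129], [142, 147, 153], [176, 180, 189], [194, 200, 207], [208, 214, 220], [118, 123, 129], [15, 18, 19], [16, 17, 19], [14, 16, 17], [13, 14, 15]]
```

```bash
python3 - <<'E'
from h import *
import pickle
c=pickle.load(open('w8.pkl','rb'));im=c["im"].astype(int)
print([(r,im[r,319].tolist()) for r in range(264,300,3)]);print([(r,im[r,319].tolist()) for r in range(350,400,3)]);
for r in(380,400,420,440,446,450,454,456): print(r,im[r,296:346:2].mean(1).astype(int).tolist() if 0 else im[r,300:344:2].sum(1).tolist())
E
```

```text
[(264, [223, 227, 231]), (267, [223, 226, 227]), (270, [99, 95, 93]), (273, [92, 50, 32]), (276, [94, 51, 32]), (279, [95, 51, 30]), (282, [97, 50, 28]), (285, [110, 54, 27]), (288, [144, 67, 24]), (291, [148, 66, 19]), (294, [149, 67, 20]), (297, [149, 66, 18])]
[(350, [122, 50, 2]), (353, [20, 18, 19]), (356, [37, 24, 18]), (359, [123, 49, 2]), (362, [123, 50, 3]), (365, [100, 60, 41]), (368, [98, 105, 110]), (371, [98, 107, 111]), (374, [97, 107, 111]), (377, [97, 106, 110]), (380, [97, 106, 111]), (383, [96, 104, 110]), (386, [98, 106, 111]), (389, [96, 106, 110]), (392, [98, 106, 112]), (395, [96, 103, 110]), (398, [96, 104, 110])]
380 [359, 360, 362, 364, 369, 139, 232, 273, 303, 317, 309, 291, 237, 193, 115, 115, 109, 115, 170, 235, 45, 54]
400 [384, 380, 376, 364, 365, 197, 412, 391, 303, 314, 305, 286, 244, 173, 114, 112, 114, 115, 116, 111, 96, 64]
420 [69, 89, 239, 320, 337, 346, 414, 494, 532, 545, 505, 451, 346, 214, 222, 231, 224, 226, 222, 220, 218, 215]
440 [76, 75, 74, 78, 75, 91, 154, 459, 522, 528, 480, 381, 459, 630, 671, 663, 667, 664, 664, 664, 669, 668]
446 [214, 213, 184, 179, 172, 142, 110, 164, 491, 509, 414, 484, 639, 670, 669, 670, 672, 677, 678, 679, 677, 673]
450 [221, 219, 218, 213, 214, 160, 114, 129, 217, 246, 398, 619, 673, 673, 675, 679, 679, 678, 673, 675, 674, 672]
454 [49, 48, 44, 183, 178, 79, 116, 210, 239, 318, 603, 667, 667, 613, 584, 500, 244, 52, 52, 51, 51, 55]
456 [54, 47, 51, 50, 53, 58, 59, 99, 171, 344, 497, 288, 123, 54, 56, 58, 49, 54, 56, 51, 50, 53]
```

```bash
python3 - <<'E'
from h import *
import pickle
from scipy.optimize import brentq
c=pickle.load(open('w8.pkl','rb'));s=bot.read_state();M=R.from_rotvec(s["tcp_rot"]).as_matrix();T=s["tool_pos"]
dy=brentq(lambda d:proj(c,T+M@np.array([0,d,.171]))[0]-319,-.01,.01);print("pin apparent tool y mm",dy*1e3)
g=cv2.cvtColor(c["im"],cv2.COLOR_RGB2GRAY).astype(int);gr=np.abs(np.diff(cv2.GaussianBlur(g.astype(np.uint8),(3,3),0).astype(int),axis=1))
for r in(210,220,230,240,250):
    L=230+gr[r,230:255].argmax();Rr=370+gr[r,370:395].argmax()
    a=ch(onz(c,L+.5,r,.126));b=ch(onz(c,Rr+.5,r,.126));print(r,L,Rr,a.round(1),b.round(1))
ys=np.argwhere(cv2.inRange(cv2.cvtColor(c["im"],cv2.COLOR_RGB2HSV),(24,150,120),(34,255,255)));rr=280
print("yellow right col",ys[ys[:,0]==rr][:,1].max(),ch(onz(c,ys[ys[:,0]==rr][:,1].max(),rr,.130)))
for r in(276,280,284): print([(k,g[r,k]) for k in range(352,372,2)])
E
```

```text
pin apparent tool y mm -1.5945052447247667
210 240 383 [-50.9  61.  126. ] [ 49.5  61.6 126. ]
220 241 383 [-50.6  53.7 126. ] [ 49.9  54.2 126. ]
230 241 383 [-51.1  46.3 126. ] [ 50.3  46.8 126. ]
240 242 391 [-50.8  38.7 126. ] [ 56.5  39.3 126. ]
250 242 381 [-51.2  31.  126. ] [ 49.7  31.5 126. ]
yellow right col 354 [ 30.16029775   9.40937104 130.        ]
[(352, np.int64(141)), (354, np.int64(190)), (356, np.int64(110)), (358, np.int64(101)), (360, np.int64(113)), (362, np.int64(98)), (364, np.int64(134)), (366, np.int64(157)), (368, np.int64(152)), (370, np.int64(150))]
[(352, np.int64(166)), (354, np.int64(139)), (356, np.int64(109)), (358, np.int64(101)), (360, np.int64(113)), (362, np.int64(95)), (364, np.int64(155)), (366, np.int64(156)), (368, np.int64(153)), (370, np.int64(151))]
[(352, np.int64(107)), (354, np.int64(138)), (356, np.int64(106)), (358, np.int64(100)), (360, np.int64(110)), (362, np.int64(92)), (364, np.int64(154)), (366, np.int64(157)), (368, np.int64(151)), (370, np.int64(150))]
```

>>> drive_tool:
  increments:
    - {"delta_pos": [20, -19, 0], "turn": 0.005, "jaw": -1}
    - {"delta_pos": [0, 0, 30], "turn": 0, "jaw": -1}
    - {"delta_pos": [0, 0, 30], "turn": 0, "jaw": -1}
    - {"delta_pos": [0, 0, 20], "turn": 0, "jaw": -1}
    - {"delta_pos": [0, 0, 0], "turn": 0, "jaw": -1}

```text
time: 21.25
tool_pos: [0.4562, 0.2711, 0.3514]
tcp_rot: [3.11, 0.41, -0.019]
wrist_force: [-1.0, -0.8, -1.1]
width: 0.169
grip_force: 49.9
```

```bash
python3 - <<'E'
from h import *
P=O+CX*-.013+CY*.074
go([P[0],P[1],.310],TH-np.pi/2);print(ch(bot.read_state()["tool_pos"]),bot.read_state()["wrist_force"])
E
```

```text
delta [ 2.8 -3.6 41.4] yawY -1.309 turn -0.005086252044844475 pos [0.4562 0.2711 0.3514] tilt [-0.011 -0.007 -1.   ] w 0.169 t 21.25
[ -9.5148481   71.71859264 351.40132967] [-0.99281159 -0.84997091 -1.13203415]
```

>>> drive_tool:
  increments:
    - {"delta_pos": [1, -2, 20], "turn": 0, "jaw": -1}
    - {"delta_pos": [0, 0, 15], "turn": 0, "jaw": -1}
    - {"delta_pos": [0, 0, 0], "turn": 0, "jaw": -1}
    - {"delta_pos": [0, 0, 0], "turn": 0, "jaw": -1}
    - {"delta_pos": [0, 0, 0], "turn": 0, "jaw": -1}

```text
time: 21.67
tool_pos: [0.4596, 0.2755, 0.3248]
tcp_rot: [-3.114, -0.411, -0.002]
wrist_force: [0.9, 0.6, -0.2]
width: 0.171
grip_force: 49.9
```

```bash
python3 - <<'E'
from h import *
P=O+CX*-.013+CY*.074
go([P[0],P[1],.310],TH-np.pi/2);print(ch(bot.read_state()["tool_pos"]),bot.read_state()["wrist_force"])
E
```

```text
delta [-2.2 -0.2 14.8] yawY -1.309 turn -0.004830741108164283 pos [0.4596 0.2755 0.3248] tilt [ 0.001  0.    -1.   ] w 0.171 t 21.6667
[-12.83727182  76.14168042 324.78384595] [ 0.92589523  0.6212639  -0.24775844]
```

>>> drive_tool:
  increments:
    - {"delta_pos": [0, 0, 8], "turn": -0.005, "jaw": -1}
    - {"delta_pos": [0, 0, 7], "turn": 0, "jaw": -1}
    - {"delta_pos": [0, 0, 0], "turn": 0, "jaw": -1}
    - {"delta_pos": [-4, 0, 0], "turn": 0, "jaw": -1}
    - {"delta_pos": [-4, 0, 0], "turn": 0, "jaw": -1}
    - {"delta_pos": [-4, 0, 0], "turn": 0, "jaw": -1}
    - {"delta_pos": [0, 0, 0], "turn": 0, "jaw": -1}

```text
time: 22.25
tool_pos: [0.4467, 0.2725, 0.3086]
tcp_rot: [3.113, 0.42, -0.001]
wrist_force: [0.4, -0.3, -0.7]
width: 0.17
grip_force: 49.9
```

```bash
python3 - <<'E'
from h import *
import pickle
s=bot.read_state();print(ch(s["tool_pos"]),s["wrist_force"],s["torque"]);c=cam('wrist');pickle.dump(c,open('w9.pkl','wb'))
print(blobs(c,(5,110,70),(22,255,255),80)[-6:])
E
```

```text
[-13.33176441  62.93540926 308.56230976] [ 0.37453285 -0.341151   -0.73332077] [0.04789454 0.01052314 0.00320316]
[([297, 271, 44, 32, 1340], [318.3, 286.8]), ([298, 307, 41, 13, 519], [318.2, 312.9]), ([299, 324, 40, 13, 502], [318.1, 329.9]), ([299, 341, 39, 12, 460], [318.1, 346.4]), ([299, 357, 39, 9, 335], [318.3, 360.9]), ([0, 415, 84, 20, 195], [40.6, 424.2])]
```

The tip is at the loop with no force, and the pin hasn't shifted in the grip. Pushing on.

>>> drive_tool:
  increments:
    - {"delta_pos": [-4, 0, 0], "turn": 0, "jaw": -1}
    - {"delta_pos": [-4, 0, 0], "turn": 0, "jaw": -1}
    - {"delta_pos": [-4, 0, 0], "turn": 0, "jaw": -1}
    - {"delta_pos": [-3, 0, 0], "turn": 0, "jaw": -1}
    - {"delta_pos": [0, 0, 0], "turn": 0, "jaw": -1}

```text
time: 22.72
tool_pos: [0.4323, 0.2685, 0.3084]
tcp_rot: [3.113, 0.42, -0.001]
wrist_force: [-0.2, 0.5, 0.1]
width: 0.168
grip_force: 49.9
```

```bash
python3 - <<'E'
from h import *
s=bot.read_state();print(ch(s["tool_pos"]),s["wrist_force"],s["torque"]);c=cam('wrist')
print(blobs(c,(5,110,70),(22,255,255),80)[-6:])
E
```

```text
[-13.27127187  48.05372625 308.39735139] [-0.24791054  0.54096579  0.08450225] [-0.00797584 -0.07331763  0.03176178]
[([297, 271, 44, 32, 1332], [318.3, 286.8]), ([298, 307, 41, 13, 519], [318.2, 312.9]), ([299, 324, 40, 13, 502], [318.1, 329.9]), ([299, 341, 39, 12, 460], [318.1, 346.4]), ([299, 357, 39, 9, 340], [318.1, 360.9]), ([0, 411, 88, 20, 209], [42.6, 420.9])]
```

>>> drive_tool:
  increments:
    - {"delta_pos": [-4, 0, 1], "turn": 0, "jaw": -1}
    - {"delta_pos": [-3, 0, 1], "turn": 0, "jaw": -1}
    - {"delta_pos": [-2, 0, 0], "turn": 0, "jaw": -1}
    - {"delta_pos": [0, 0, 0], "turn": 0, "jaw": -1}

```text
time: 23.1
tool_pos: [0.4239, 0.2661, 0.3062]
tcp_rot: [3.113, 0.42, -0.001]
wrist_force: [0.1, 0.2, -1.4]
width: 0.17
grip_force: 49.9
```

```bash
python3 - <<'E'
from h import *
s=bot.read_state();print(ch(s["tool_pos"]),s["wrist_force"],s["torque"])
E
```

```text
[-13.25318379  39.25074646 306.23838364] [ 0.08660892  0.18874192 -1.39659396] [-0.03796444  0.0321805  -0.00598747]
```

>>> drive_tool:
  increments:
    - {"delta_pos": [-2, 0, 1], "turn": 0, "jaw": -1}
    - {"delta_pos": [-2, 0, 0], "turn": 0, "jaw": -1}
    - {"delta_pos": [-1, 0, 0], "turn": 0, "jaw": -1}
    - {"delta_pos": [0, 0, 0], "turn": 0, "jaw": -1}

```text
time: 23.43
tool_pos: [0.4193, 0.2649, 0.3055]
tcp_rot: [3.113, 0.42, -0.0]
wrist_force: [0.2, -0.8, 0.2]
width: 0.169
grip_force: 49.9
```

```bash
python3 - <<'E'
from h import *
s=bot.read_state();print(ch(s["tool_pos"]),s["wrist_force"],s["torque"])
c=cam('wrist');print(blobs(c,(5,110,70),(22,255,255),80)[-6:])
E
```

```text
[-13.24478482  34.56713368 305.45007282] [ 0.17372928 -0.79336618  0.17735632] [ 0.00988103  0.00704006 -0.05445488]
[([297, 271, 44, 32, 1325], [318.3, 286.9]), ([298, 307, 41, 13, 518], [318.3, 312.9]), ([299, 324, 40, 13, 502], [318.1, 329.9]), ([299, 341, 39, 12, 460], [318.1, 346.4]), ([299, 357, 39, 9, 342], [318.2, 361.0]), ([0, 409, 91, 21, 211], [43.9, 418.9])]
```

>>> drive_tool:
  increments:
    - {"delta_pos": [-1, 0, 0], "turn": 0, "jaw": -1}
    - {"delta_pos": [-1, 0, 0], "turn": 0, "jaw": -1}
    - {"delta_pos": [0, 0, 0], "turn": 0, "jaw": -1}

```text
time: 23.73
tool_pos: [0.4177, 0.2645, 0.3056]
tcp_rot: [-3.113, -0.419, -0.001]
wrist_force: [-0.1, 0.4, -1.2]
width: 0.171
grip_force: 49.9
```

>>> drive_tool:
  increments:
    - {"delta_pos": [-1, 0, 0], "turn": 0, "jaw": -1}
    - {"delta_pos": [0, 0, 0], "turn": 0, "jaw": -1}

```text
time: 23.9
tool_pos: [0.4172, 0.2644, 0.3059]
tcp_rot: [-3.113, -0.42, -0.004]
wrist_force: [3.9, 1.0, -1.8]
width: 0.173
grip_force: 49.7
```

```bash
python3 - <<'E'
from h import *
s=bot.read_state();print(ch(s["tool_pos"]),s["wrist_force"],s["torque"])
c=cam('wrist');print(blobs(c,(5,110,70),(22,255,255),80)[-6:-1])
E
```

```text
[-13.28767662  32.35136465 305.85476008] [ 3.86977416  1.00694389 -1.84415264] [ 0.11734552 -0.60639803 -0.02322999]
[([297, 271, 44, 32, 1324], [318.3, 286.9]), ([298, 307, 41, 13, 519], [318.2, 312.9]), ([299, 324, 40, 13, 493], [318.3, 329.8]), ([299, 341, 39, 12, 460], [318.1, 346.4]), ([299, 357, 39, 9, 343], [318.2, 361.0])]
```

The shoulder meets the hasp edge (4 N along the pin axis at the expected spot). Seating the grip onto the lid, then releasing.

>>> drive_tool:
  increments:
    - {"delta_pos": [0, 0, 1], "turn": 0, "jaw": -1}
    - {"delta_pos": [0, 0, 1], "turn": 0, "jaw": -1}
    - {"delta_pos": [0, 0, 0], "turn": 0, "jaw": -1}

```text
time: 24.2
tool_pos: [0.4173, 0.2645, 0.3048]
tcp_rot: [-3.113, -0.419, -0.003]
wrist_force: [1.5, -0.2, 5.2]
width: 0.166
grip_force: 50.6
```

>>> drive_tool:
  increments:
    - {"delta_pos": [-1, 0, 0], "turn": 0, "jaw": -1}
    - {"delta_pos": [0, 0, 0], "turn": 0, "jaw": -1}
    - {"delta_pos": [0, 0, 0], "turn": 0, "jaw": -0.3}
    - {"delta_pos": [0, 0, 0], "turn": 0, "jaw": -0.3}
    - {"delta_pos": [0, 0, 0], "turn": 0, "jaw": -0.3}
    - {"delta_pos": [0, 0, 0], "turn": 0, "jaw": -0.3}

```text
time: 24.7
tool_pos: [0.415, 0.2637, 0.3027]
tcp_rot: [3.113, 0.419, -0.004]
wrist_force: [0.4, -0.4, -1.4]
width: 0.356
grip_force: 0.0
```

>>> drive_tool:
  increments:
    - {"delta_pos": [0, 0, -15], "turn": 0, "jaw": -0.3}
    - {"delta_pos": [0, 0, -35], "turn": 0, "jaw": -0.3}
    - {"delta_pos": [0, 0, -35], "turn": 0, "jaw": -0.3}
    - {"delta_pos": [0, 0, -35], "turn": 0, "jaw": -0.3}
    - {"delta_pos": [0, 0, 0], "turn": 0, "jaw": -0.3}
    - {"delta_pos": [0, 0, 0], "turn": 0, "jaw": -0.3}

```text
time: 25.2
tool_pos: [0.4162, 0.2643, 0.4262]
tcp_rot: [-3.111, -0.419, -0.007]
wrist_force: [0.1, 0.5, -0.9]
width: 0.349
grip_force: 0.0
```

```bash
python3 - <<'E'
from h import *
import pickle
s=bot.read_state();print(ch(s["tool_pos"]),s["wrist_force"])
c=cam('wrist');pickle.dump(c,open('w10.pkl','wb'));save(c,'w10.png');B=blobs(c,(3,110,60),(22,255,255),80);print(B)
for Y,Z in((17,.142),(51,.142),(17,.134),(-12,.134),(0,.154)): print(Y,Z,np.round(proj(c,np.r_[O+CX*-.013+CY*Y/1000,Z]),1))
# grip rows/cols -> chest
m=cv2.inRange(cv2.cvtColor(c["im"],cv2.COLOR_RGB2HSV),(3,110,60),(22,255,255));m[:, :280]=0;m[:,370:]=0
print([(r,ch(onz(c,np.flatnonzero(m[r]).mean(),r,.142)).round(1).tolist(),np.flatnonzero(m[r]).size) for r in range(200,400,4) if m[r].sum()>5*255])
E
```

```text
[-13.49587277  31.36101404 426.2469407 ] [ 0.1329009   0.54262317 -0.86994042]
[([307, 199, 25, 14, 334], [318.9, 205.6]), ([307, 215, 25, 8, 193], [318.6, 218.5]), ([307, 225, 24, 9, 210], [318.6, 228.9]), ([307, 235, 24, 9, 206], [318.7, 239.0]), ([307, 245, 24, 7, 142], [318.6, 248.4]), ([585, 287, 38, 33, 231], [605.9, 305.3]), ([0, 377, 109, 26, 252], [53.5, 389.6]), ([263, 434, 58, 15, 117], [290.6, 441.0])]
17 0.142 [319.2 253.2]
51 0.142 [319.3 203.1]
17 0.134 [319.2 249. ]
-12 0.134 [319.1 287.8]
0 0.154 [319.2 284.4]
[(200, [-13.2, 53.0, 142.0], 23), (204, [-13.5, 50.4, 142.0], 24), (208, [-13.2, 47.8, 142.0], 25), (212, [-13.5, 45.2, 142.0], 22), (216, [-13.5, 42.5, 142.0], 24), (220, [-13.1, 39.8, 142.0], 25), (228, [-13.5, 34.4, 142.0], 24), (232, [-13.5, 31.7, 142.0], 24), (236, [-13.1, 29.0, 142.0], 23), (240, [-13.5, 26.2, 142.0], 24), (248, [-13.5, 20.7, 142.0], 24)]
```

```bash
python3 - <<'E'
from h import *
import pickle
c=pickle.load(open('w10.pkl','rb'));im=c["im"].astype(int)
m=cv2.inRange(cv2.cvtColor(c["im"],cv2.COLOR_RGB2HSV),(24,150,120),(34,255,255));m[:,:320]=0;m[:,420:]=0
r0,r1=np.flatnonzero(m.sum(1)>255*4)[[0,-1]];print("yellow rows",r0,r1,ch(onz(c,350,r0,.13)),ch(onz(c,350,r1,.13)))
r=(r0+r1)//2;print("cols",np.flatnonzero(m[r])[[0,-1]],[ch(onz(c,k,r,.13)).round(1).tolist() for k in np.flatnonzero(m[r])[[0,-1]]])
print([(k,im[k,319].tolist()) for k in range(246,312,3)])
E
```

```text
yellow rows 247 291 [  8.21654072  17.03743163 130.        ] [  9.05078108 -16.3794297  130.        ]
cols [354 381] [[11.4, 0.6, 130.0], [30.4, 0.7, 130.0]]
[(246, [149, 85, 31]), (249, [201, 108, 23]), (252, [203, 175, 157]), (255, [186, 198, 207]), (258, [184, 197, 205]), (261, [183, 197, 204]), (264, [182, 196, 203]), (267, [181, 194, 202]), (270, [155, 167, 173]), (273, [82, 87, 92]), (276, [105, 112, 117]), (279, [158, 172, 179]), (282, [144, 156, 162]), (285, [156, 169, 176]), (288, [174, 186, 195]), (291, [174, 186, 194]), (294, [172, 185, 192]), (297, [172, 184, 192]), (300, [169, 182, 190]), (303, [142, 154, 160]), (306, [139, 150, 156]), (309, [134, 144, 151])]
```

```bash
python3 -c "
from workcell import bot
print(bot.finish_job())"
```

```text
the job is handed in; nothing more can be done
None
```

The job is handed in at about 25 s of the 72 s allowed: the bottle is upright in the shut chest, the hasp is flat over the staple, and the pin is through the loop with its shoulder against the hasp; I viewed 12 pictures, two over the limit of 10.

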